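Strip the ring dryer and leave it on standby

ROBOT

A 7-joint arm with a two-finger parallel gripper is mounted at the origin on the work surface. World frame = base frame: x ahead of the robot, y to its left, z up, the work surface at z = 0. Lengths are in mm, angles in degrees, forces in N, time in s.
With the tool pointing down it reaches from about 425 to 875 mm from the base axis. Payload 9.9 kg.
Tool frame: the origin (TCP) lies midway between the tips of the shut fingers; the grasp point (between the pads) lies 19 mm behind it (pinch_z is the distance from the TCP to the grasp point, in mm); z points along the fingers, y is the line along which they close (so a half turn about z gives the same grasp; the last joint's range is limited). The gripper opens to 85 mm and grips with 20 to 120 N. Pads are 22 mm wide; open, the fingers measure 114 mm over their backs; the gripper's body (76 mm by 85 mm) begins 54 mm behind the grasp point. The pads swing forward as they close: fully open they stand 13 mm farther back than shut.
Start: joints at [-68.342, 32.985, 1.427, 82.34, -0.859, 64.687, -3.237], TCP at [300.746, 604.301, 198.989] pointing down, gripper open.
Joint ranges: [-157.87, 157.87], [-19.46, 123.44], [-87.15, 90], [11.01, 140.99], [-62.26, 242.26], [9.8, 113.94], [-161.44, 161.44]. Speed limits (degrees/s): [127.2, 127.2, 172.46, 172.46, 180, 180, 180].

INTERFACE

Orientations are given as a 3x3 rotation matrix whose columns are the frame's x, y, z axes.
In Python, from bench import * gives the robot as it stands. The module is installed in compiled form; this text tells all that it offers.
- The arm moves only by the shell command python3 -m inch 'ROWS'. ROWS is JSON, a list of rows, each a list of 5 numbers: the opening, from 0 (shut) to 1 (fully open), then the shift along the tool's x, y, z in m, then the turn about the tool's z in rad. A call has exactly 5 rows; each row shifts and turns the commanded pose from where the row before left it, along the tool's axes as they then stand; what a row does not reach is not made up. A row lasts 1/10 s, in which the tool goes at most 50 mm and 8.59 degrees, less where a joint would pass 70% of its speed; a pose out of reach is approached as far as the arm can. A call is refused whole if a number of a shift passes 0.05 or a number of a turn 0.15, either way. A call with a gripper value outside its range is refused whole. The fingers move at their own pace and stop on an object; the grip force is fixed at half the most. Time passes only in rows, so rows that do not move let the fingers close, or fill a call up. It gives the time, the measured TCP pose, the force, the opening and the grip force at its end, in the units of the state.
- get_state(): the state, without advancing time (a new reading comes with each control period).
- capture(name): name is "scene" or "side" or "wrist"; returns the picture (384x512x3 uint8, blue, green, red); there is no depth.
- camera_model(name): a dict with "fovy" (degrees; the focal length in pixels is half the picture's height over the tangent of half this angle, whatever the lens; pixels are square), "cx", "cy" (the principal point, pixels), "rvec" (rotation vector, rad) and "tvec" (3), from world to camera coordinates, as OpenCV has them; the wrist camera has in their place "mount" (4x4, takes a point from camera to tool coordinates, whose origin is the TCP and whose axes are the flange's). Camera axes: x right, y down, z forward; pixel columns grow to the right and rows downward; lengths in mm; the calibration is good to about 2 mm. The wrist camera is an equidistant fisheye: a pixel r from the principal point sees the ray r / f radians off the axis. A picture is of the moment at which its call begins: read the wrist's pose just before it. camera_model takes no time and is no camera call.
- finish_job(): hands the job in; it is judged then, once.
The state is a dict: "clock": time; "joints": joint angles; "dq": joint speeds; "effort": joint torques, N m; "eef_pos": TCP position; "eef_rot": TCP orientation; "ft_force": force on the tool from outside, world axes, zero at the start; "moment": the same for the moment, N m; "opening": finger opening in mm; "grasp_force": force on a finger pad.
Only numpy, scipy, OpenCV 4.12 (cv2) and the standard library are available. Lean on these libraries where they do the work, as an engineer would, in place of code of your own. Each camera call takes 0.05 s, during which the arm holds its last target. There are 200 camera calls.

TASK

The batch on the ring dryer is done: first turn its dial to the red off mark, then slide the orange stop collar off the end of the bar and put it in the blue dish. With the dial still off, slide every white ceramic ring off the bar and put them all in the steel tray. When the bar is bare, turn the dial to the green standby mark for the next batch; leave the glassware and everything else on the bench undisturbed.

Things in the scene. Friction and masses are not known exactly. Their poses are not given: they have to be found in the camera images.
- dryer: Ring dryer, fixed to the bench: a white housing 160 (x) x 130 (y) x 120 mm high on a dark sole plate 180 x 150 x 8 mm. Origin at the middle of its underside on the bench. From the middle of its -y face a steel bar of diameter 12 mm runs level along the dryer's -y axis, its axis 85 mm above the bench, 205 mm long, free end plain (a black hub of 44 mm diameter covers its first 14 mm). The bar does not turn. The dial is on the middle of the housing's top
- bar_tip (a point): centre of the bar's free end, 270 mm from the dryer's origin along its -y axis, 85 mm up; axes as the dryer's
- dial (a joint): angle of the dryer's dial in rad, growing clockwise seen from above; 0.7 = pointer on the red off mark, 2.0 = pointer on the green standby mark. Stiff enough (0.03 N m friction) to stay where it is left; end stops at 0 and 6.28. At 0 the white pointer points along the dryer's -x axis; at 0.7 it points along (-0.76, 0.64) and at 2.0 along (0.42, 0.91) in the dryer's x, y
- dial_grip (a point): on the dial's vertical axis at the height to grip, 157 mm above the bench: the dial is a black disc of 44 mm diameter with an upright bar grip on it, 42 mm long along the pointer, 14 mm thick and 32 mm high (from 134 to 166 mm above the bench), a white line on the pointer end of its top. The point turns with the dial
- mark_red (a point): the red off mark beside the dial, on the housing top
- mark_green (a point): the green standby mark beside the dial, on the housing top
- collar_center (a point): centre of the orange stop collar, a plastic ring of 36 mm outer and 18 mm inner diameter, 24 mm wide, about 50 g; its y axis is the collar's axis. It starts hanging loose on the bar (3 mm below the bar's axis) about 17 mm from the free end, outside all the rings
- tray: open steel tray, loose, about 0.45 kg, for the rings: 190 (x) x 130 (y) x 35 mm high outside, walls and floor 4 mm. Origin at the middle of its underside
- dish: open blue plastic dish, loose, about 0.3 kg, for the collar: 100 x 100 x 28 mm high outside, walls and floor 4 mm. Origin at the middle of its underside
- grain_flask: conical glass flask with dark grain, 80 mm wide, 118 mm high, loose, leave alone; origin at the middle of its underside
- round_flask: long-necked round glass flask, 74 mm wide, 150 mm high, loose, leave alone; origin at the middle of its underside
- wash_bottle: white bottle with red cap, 64 mm wide, 150 mm high, loose, leave alone; origin at the middle of its underside
- beaker: glass beaker, 70 mm wide, 85 mm high, loose, leave alone; origin at the middle of its underside
- slide_box: grey slide box, 100 x 75 x 30 mm, loose, leave alone; origin at the middle of its underside
- reagent_jar: amber jar, 52 mm wide, 70 mm high, loose, leave alone; origin at the middle of its underside
- ring1_center (a point): centre of a white ceramic ring (the rings are alike; 3 or 4 of the four are present), 44 mm outer and 20 mm inner diameter, 22 mm wide, about 60 g; its y axis is the ring's axis. If present, it starts hanging loose on the bar (4 mm below the bar's axis) about 140 mm from the bar's free end, at least 4 mm clear of its neighbours
- ring2_center (a point): centre of a white ceramic ring (the rings are alike; 3 or 4 of the four are present), 44 mm outer and 20 mm inner diameter, 22 mm wide, about 60 g; its y axis is the ring's axis. If present, it starts hanging loose on the bar (4 mm below the bar's axis) about 110 mm from the bar's free end, at least 4 mm clear of its neighbours
- ring3_center (a point): centre of a white ceramic ring (the rings are alike; 3 or 4 of the four are present), 44 mm outer and 20 mm inner diameter, 22 mm wide, about 60 g; its y axis is the ring's axis. If present, it starts hanging loose on the bar (4 mm below the bar's axis) about 80 mm from the bar's free end, at least 4 mm clear of its neighbours
- ring4_center (a point): centre of a white ceramic ring (the rings are alike; 3 or 4 of the four are present), 44 mm outer and 20 mm inner diameter, 22 mm wide, about 60 g; its y axis is the ring's axis. If present, it starts hanging loose on the bar (4 mm below the bar's axis) about 50 mm from the bar's free end, at least 4 mm clear of its neighbours

How it is judged:
By the outcome, as a careful person would: the job done as asked, in the order asked, and still so for the second after the job is handed in, with the robot touching nothing.
Of ring1, ring2, ring3, ring4 only 3 to 4 are there at a start; the rules pass over those that are not, and their reading is None.
At some moment in a run one of tray, dish may be knocked a few centimetres aside while the robot is not near it.
Once in a run the grip may slacken for a moment while it holds something.
It also fails if it takes over 210 s, if anything falls off the work surface, if the arm or the gripper's body presses on something with over 40 N, if the wrist force passes 120 N, or if a joint passes its speed limit or range.

## Working session

There is one attempt and no reset: what is moved stays moved. The work goes in short steps, Python scripts to look and compute and a shell command to move; the robot and the scene stay as the last step left them, time stands still between calls to the robot, and variables do not carry over. Pictures are saved under pics/ and viewed, at most 17 in all, crops included, and the job is handed in when it is done.

```bash
mkdir -p pics
cat > h.py <<'E'
from bench import *
import numpy as np, cv2
def cam(n,st=None):
    m=camera_model(n); f=192/np.tan(np.radians(m["fovy"])/2)
    if "rvec" in m:
        R=cv2.Rodrigues(np.array(m["rvec"],float))[0]; t=np.array(m["tvec"],float).ravel()
        return f,m["cx"],m["cy"],R,t,False
    M=np.array(m["mount"],float); st=st or get_state()
    T=np.eye(4);T[:3,:3]=np.array(st["eef_rot"]);T[:3,3]=st["eef_pos"]
    W=np.linalg.inv(T@M); return f,m["cx"],m["cy"],W[:3,:3],W[:3,3],True
def ray(c,u,v):
    f,cx,cy,R,t,fe=c
    if fe:
        d=np.array([u-cx,v-cy]);r=np.hypot(*d)+1e-9;a=r/f;q=np.array([*(d/r*np.sin(a)),np.cos(a)])
    else: q=np.array([(u-cx)/f,(v-cy)/f,1])
    q=R.T@q; return -R.T@t,q/np.linalg.norm(q)
def onz(c,u,v,z):
    o,d=ray(c,u,v); return o+d*(z-o[2])/d[2]
def tri(rs):
    A=sum(np.eye(3)-np.outer(d,d) for o,d in rs);b=sum((np.eye(3)-np.outer(d,d))@o for o,d in rs)
    x=np.linalg.solve(A,b); return x,[np.linalg.norm(np.cross(x-o,d)) for o,d in rs]
def proj(c,p):
    f,cx,cy,R,t,fe=c;q=R@np.array(p,float)+t
    if fe:
        r=np.hypot(q[0],q[1])+1e-9;a=np.arctan2(r,q[2]);return np.array([cx+f*a*q[0]/r,cy+f*a*q[1]/r])
    return np.array([cx+f*q[0]/q[2],cy+f*q[1]/q[2]])
E
python3 - <<'E'
from h import *
for n in ("scene","side","wrist"):
    s=get_state();im=capture(n);cv2.imwrite(f"pics/{n}0.png",im)
    c=cam(n,s);print(n,c[0],"pos",(-c[3].T@c[4]).round(),"fwd",c[3][2].round(2))
a=cv2.imread("pics/scene0.png");b=cv2.imread("pics/side0.png")
cv2.imwrite("pics/s.png",cv2.resize(a,(800,600)));cv2.imwrite("pics/d.png",cv2.resize(b,(800,600)))
s=get_state();print(s)
E
```

```text
scene 411.59182971311736 pos [1531.  194. 1290.] fwd [-0.62 -0.16 -0.77]
side 449.3307961239093 pos [-323. 1081.  999.] fwd [ 0.54 -0.66 -0.53]
wrist 297.3186396354542 pos [235. 637. 373.] fwd [ 0.26 -0.13 -0.96]
{'clock': 0.15, 'joints': array([-68.34289418,  33.02048427,   1.42332623,  82.37635688,
        -0.86034857,  64.68715426,  -3.23694661]), 'dq': array([-0.01982406, -0.09792244,  0.03365297, -0.15523478,  0.00695133,
        0.00748894, -0.01544862]), 'effort': array([ 2.26390533e-03, -7.66259623e+01,  2.25242659e+00, -2.86187410e+01,
        1.55758654e-02,  9.81555524e-03,  5.51679449e-06]), 'eef_pos': array([300.55179693, 603.94888058, 198.34755214]), 'eef_rot': array([[-8.95273508e-01,  4.45516625e-01, -5.32460917e-04],
       [ 4.45516941e-01,  8.95272749e-01, -1.16605058e-03],
       [-4.27971677e-05, -1.28115455e-03, -9.99999178e-01]]), 'ft_force': array([0.28941493, 0.08599344, 0.44587903]), 'moment': array([-0.00083298, -0.03289402, -0.05102529]), 'grasp_force': 0.0, 'opening': 85.24306535896183}
```

View pics/s.png

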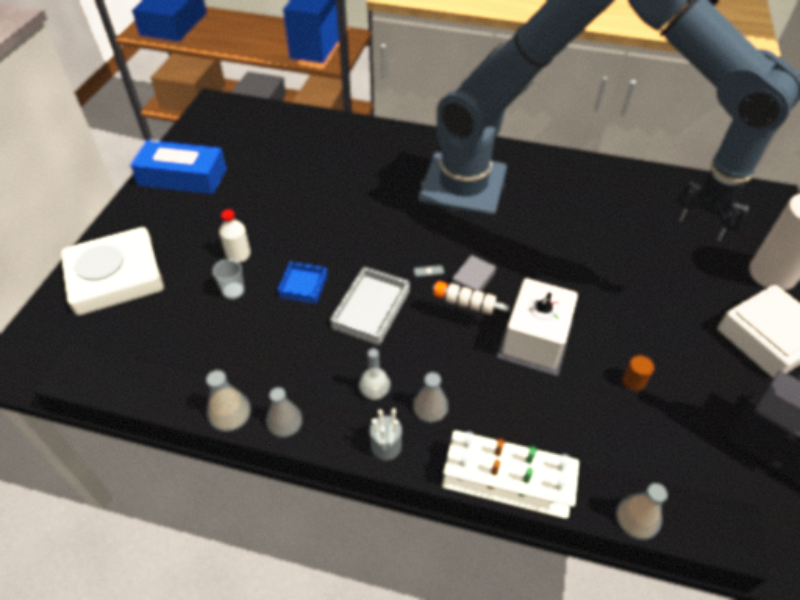

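View pics/d.png

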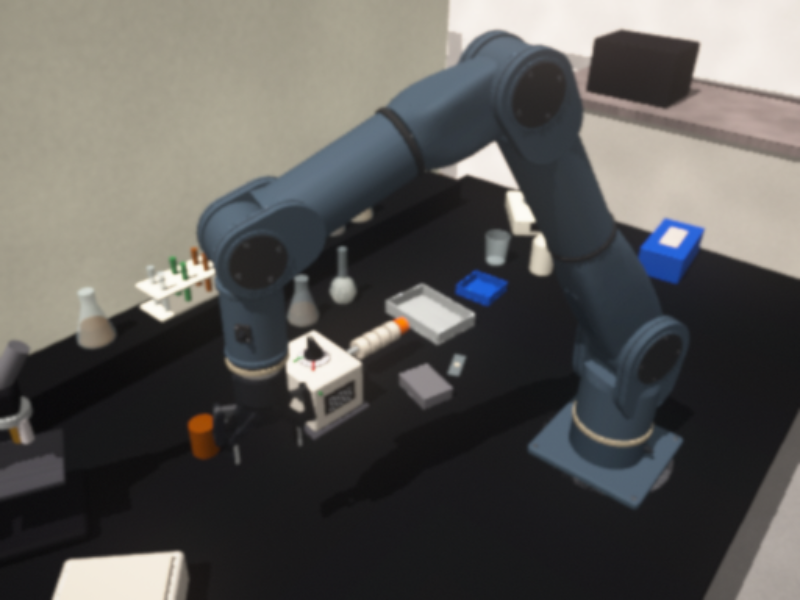

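The scene view shows the collar at (440,289), rings at about (452..490, 296..302), the dial at (545,303), the tray at (371,304) and the dish at (303,281). In the side view the collar is at (400,326) and the dial at (315,348). Now close crops.

Run:
```python
from h import *
a=cv2.imread("pics/scene0.png")[155:245,170:385];b=cv2.imread("pics/side0.png")[160:280,170:340]
a=cv2.resize(a,(717,300),interpolation=cv2.INTER_CUBIC);b=cv2.resize(b,(425,300),interpolation=cv2.INTER_CUBIC)
o=np.zeros((600,800,3),np.uint8);o[:300,:717]=a;o[300:,:425]=b
w=cv2.imread("pics/wrist0.png");o[300:581,425:800]=cv2.resize(w,(375,281))
cv2.imwrite("pics/c.png",o)
```

```text
(no output)
```

View pics/c.png

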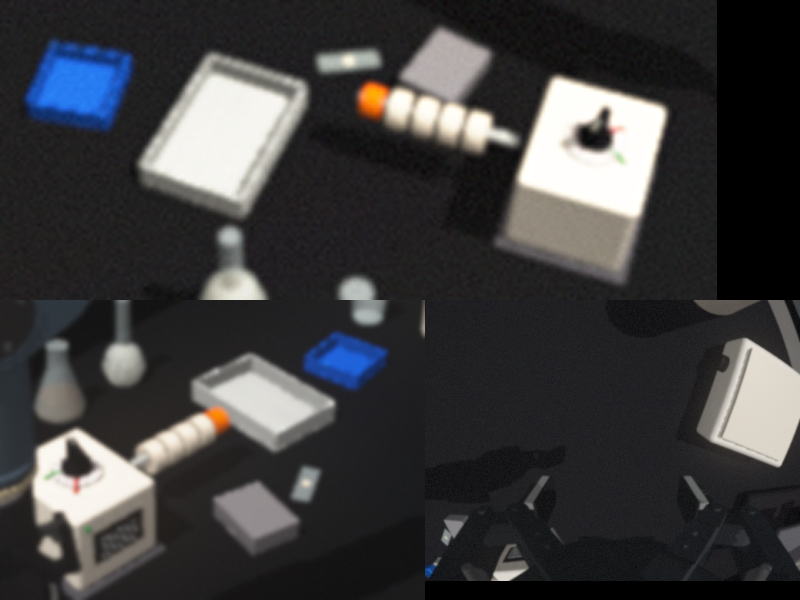

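The crop shows four rings. The housing-top corners are at about (556,77),(667,103),(638,215),(520,180) at 3.333× scale, and the dial grip is near (597,125), so the arm can be guided from there.

Run:
```python
from h import *
S=cam("scene");D=cam("side")
sp=lambda x,y:(170+x/3.333,155+y/3.333); dp=lambda x,y:(170+x/2.5,160+(y-300)/2.5)
for n,h in (("scene",S),("side",D)):
    im=cv2.imread(f"pics/{n}0.png");hsv=cv2.cvtColor(im,cv2.COLOR_BGR2HSV)
    m=cv2.inRange(hsv,(5,170,150),(20,255,255));m2=cv2.inRange(hsv,(105,150,90),(125,255,255))
    for mm,l in ((m,"orange"),(m2,"blue")):
        k,_,st,ce=cv2.connectedComponentsWithStats(mm)
        for i in range(1,k):
            if st[i,4]>25:print(n,l,st[i],ce[i].round(1))
# corners of housing: scene order robot-side-left.. : A(556,77) B(667,103) C(638,215) E(520,180)
cs=[onz(S,*sp(*p),128)[:2].round(0) for p in ((556,77),(667,103),(638,215),(520,180))]
print("house scene",cs)
# side crop: top corners
ds=[onz(D,*dp(*p),128)[:2].round(0) for p in ((78,430),(155,480),(93,523),(34,463))]
print("house side",ds)
for a,b,l in (((556,77),(155,480),'A'),((520,180),(78,430),'E')):
    print(l,tri([ray(S,*sp(*a)),ray(D,*dp(*b))]))
print("tray scene rim",[onz(S,*sp(*p),35)[:2].round() for p in ((212,54),(307,88),(243,216),(140,175))])
print("tray side rim",[onz(D,*dp(*p),35)[:2].round() for p in ((248,354),(335,402),(278,438),(192,378))])
print("dish scene rim",[onz(S,*sp(*p),28)[:2].round() for p in ((55,42),(132,50),(108,126),(26,108))])
print("dish side rim",[onz(D,*dp(*p),28)[:2].round() for p in ((333,334),(387,350),(348,382),(304,360))])
print("redmark",onz(S,*sp(614,129),128).round(),onz(D,*dp(76,486),128).round())
print("green",onz(S,*sp(619,158),128).round(),onz(D,*dp(52,475),128).round())
print("box",[onz(S,*sp(*p),30)[:2].round() for p in ((440,28),(492,45),(455,102),(400,72))])
```

```text
scene orange [ 75  23 108  18 586] [140.1  31.1]
scene orange [190  31  26  14  75] [202.7  40.6]
scene orange [91 64 23 12 97] [101.3  71.7]
scene orange [278 180   9  10  62] [281.4 184.2]
scene orange [404 228  14  12 130] [410.6 233.5]
scene blue [ 86   0  36  25 633] [101.7  10.8]
scene blue [ 182    0   35   39 1109] [198.9  17.9]
scene blue [  84   89   61   35 1361] [115.5 107.3]
scene blue [178 167  32  27 634] [193.4 180. ]
side orange [253 204   8   8  43] [257.1 207. ]
side orange [122 266  13  11 109] [128.2 270.9]
side blue [408 141  42  41 910] [427.4 161.9]
side blue [291 173  34  23 492] [307.3 183.7]
house scene [array([459., 236.]), array([465., 361.]), array([628., 344.]), array([615., 219.])]
house side [array([583., 231.]), array([433., 244.]), array([433., 355.]), array([573., 320.])]
A (array([444.66163886, 234.6144277 , 114.8938388 ]), [np.float64(2.7544014166781845), np.float64(2.7544014166780815)])
E (array([600.53426006, 217.29301685, 111.67473337]), [np.float64(2.070741525232568), np.float64(2.0707415252325863)])
tray scene rim [array([ 447., -177.]), array([470., -50.]), array([673., -72.]), array([ 648., -202.])]
tray side rim [array([ 625., -199.]), array([ 436., -176.]), array([445., -40.]), array([647., -81.])]
dish scene rim [array([ 473., -374.]), array([ 460., -277.]), array([ 584., -265.]), array([ 583., -369.])]
dish side rim [array([ 563., -359.]), array([ 464., -375.]), array([ 458., -247.]), array([ 551., -255.])]
redmark [518. 308. 128.] [499. 318. 128.]
green [558. 317. 128.] [538. 322. 128.]
box [array([324.,  87.]), array([336., 155.]), array([441., 127.]), array([411.,  53.])]
```

```bash
python3 -m inch '[[1,-0.02,-0.01,-0.02,0],[1,-0.035,-0.018,-0.02,0],[1,-0.035,-0.018,-0.02,0],[1,-0.035,-0.018,0,0],[1,-0.035,-0.018,0,0]]' >/dev/null
python3 -m inch '[[1,-0.035,-0.018,0,0.15],[1,0,0,0,0.15],[1,0,0,0,0.15],[1,0,0,0,0.15],[1,0,0,0,0.15]]' >/dev/null
python3 -m inch '[[1,0,0,0,0.15],[1,0,0,0,0.15],[1,0,0,0,0.15],[1,0,0,0,0],[1,0,0,0,0]]'
python3 - <<'E'
from h import *
s=get_state();print(s["eef_rot"].round(3),s["eef_pos"])
cv2.imwrite("pics/w1.png",capture("wrist"))
E
```

```text
clock: 1.65
eef_pos: [430.5, 427.9, 258.8]
eef_rot: [[0.086, 0.996, -0.0], [0.996, -0.086, -0.0], [-0.0, -0.0, -1.0]]
ft_force: [0.6, -0.1, 0.0]
opening: 85.6
grasp_force: 0.0
[[ 0.086  0.996 -0.   ]
 [ 0.996 -0.086 -0.   ]
 [-0.    -0.    -1.   ]] [430.54413555 427.93159136 258.79846045]
```

View pics/w1.png

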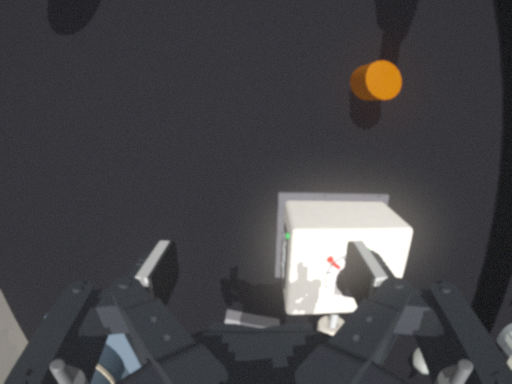

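The wrist view shows the housing top at about (290–410, 225–310), the red mark at (333,263), and the dial hidden behind the right finger. I'll shift +x so the dial lies between the fingers.

```bash
python3 -m inch '[[1,-0.02,0.03,-0.005,0],[1,-0.02,0.03,-0.005,0],[1,-0.02,0.03,-0.005,0],[1,0,0.01,0,0],[1,0,0,0,0]]'
python3 - <<'E'
from h import *
s=get_state();print(s["eef_pos"])
w=capture("wrist");cv2.imwrite("pics/w2.png",w)
sc=capture("scene");cv2.imwrite("pics/s2.png",sc);cv2.imwrite("pics/d2.png",capture("side"))
o=np.zeros((600,800,3),np.uint8)
o[:300,:400]=cv2.resize(w[230:380,150:350],(400,300),interpolation=cv2.INTER_CUBIC) 
o[300:,:700]=cv2.resize(sc[165:235,260:380],(700,300)[:2] if 0 else (514,300),interpolation=cv2.INTER_CUBIC)[:, :514] if 0 else np.pad(cv2.resize(sc[165:235,260:380],(514,300),interpolation=cv2.INTER_CUBIC),((0,0),(0,186),(0,0)))
o[:300,400:]=cv2.resize(w,(400,300))
cv2.imwrite("pics/w2c.png",o)
E
```

```text
clock: 2.2
eef_pos: [526.5, 357.8, 273.9]
eef_rot: [[0.092, 0.996, 0.0], [0.996, -0.092, -0.0], [-0.0, 0.001, -1.0]]
ft_force: [-0.3, 0.8, 0.4]
opening: 85.4
grasp_force: 0.0
[526.45179131 357.77483842 273.86568073]
```

View pics/w2c.png

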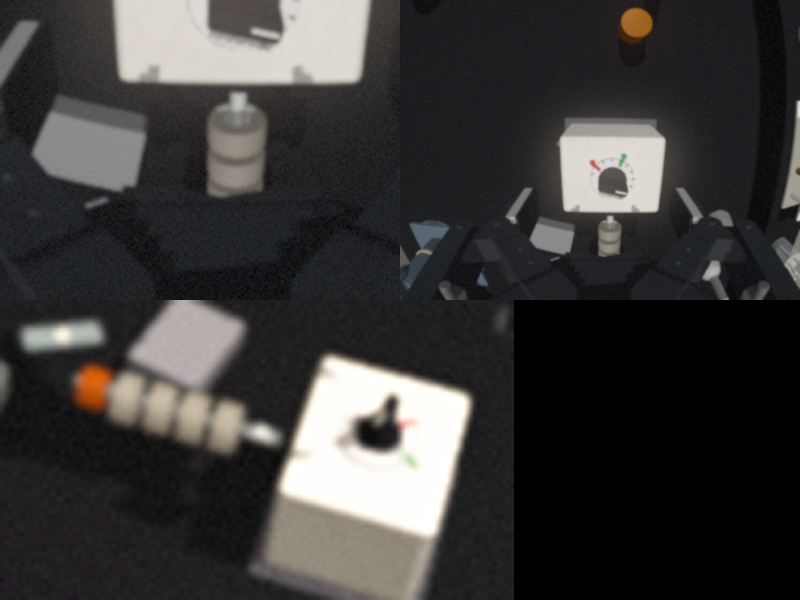

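The wrist view shows four rings minus the hidden ones, the pointer line at full-image (276,245)–(290,249), pointing about dryer +x, and the red/green marks at (248,211)/(285,205). Now the geometry.

```bash
cat > dry.py <<'E'
from h import *
E
python3 - <<'E'
from h import *
s=get_state();print(s["joints"].round(1))
W=cam("wrist",s);S=cam("scene");D=cam("side")
w=cv2.imread("pics/w2.png");g=cv2.cvtColor(w,cv2.COLOR_BGR2GRAY)
m=cv2.morphologyEx((g>150).astype(np.uint8),cv2.MORPH_OPEN,np.ones((3,3)))
k,l,st,ce=cv2.connectedComponentsWithStats(m);i=np.argmin([np.hypot(*(np.array(c)-(270,220)))+(1e3 if a[4]<2000 else 0) for a,c in zip(st[1:],ce[1:])])+1
print("top blob",st[i],g[230,262],g[240,225])
c=max(cv2.findContours((l==i).astype(np.uint8),0,2)[0],key=cv2.contourArea)
hull=cv2.convexHull(c)[:,0].astype(float)
q=cv2.approxPolyDP(cv2.convexHull(c),6,True)[:,0];print("poly",q.tolist())
for z in(120,128):
  P=np.array([onz(W,*p,z)[:2] for p in hull],np.float32);print(z,cv2.minAreaRect(P))
  print([onz(W,*p,z)[:2].round().tolist() for p in q])
hsv=cv2.cvtColor(w,cv2.COLOR_BGR2HSV)
def cc(m,box):
    z=np.zeros_like(m);x0,y0,x1,y1=box;z[y0:y1,x0:x1]=m[y0:y1,x0:x1];M=cv2.moments(z,True);return (M["m10"]/M["m00"],M["m01"]/M["m00"],M["m00"]) if M["m00"] else None
b=(230,190,310,230)
red=cc(cv2.inRange(hsv,(0,110,80),(10,255,255))|cv2.inRange(hsv,(170,110,80),(180,255,255)),b);gr=cc(cv2.inRange(hsv,(50,80,50),(90,255,255)),b)
print("red",red,onz(W,*red[:2],120).round(1),"green",gr,onz(W,*gr[:2],120).round(1))
print("line",onz(W,276,245,166).round(1),onz(W,290,249,166).round(1))
# collar
def org(n):
    hs=cv2.cvtColor(cv2.imread(f"pics/{n}.png"),cv2.COLOR_BGR2HSV);mm=cv2.inRange(hs,(5,150,120),(20,255,255))
    return cc(mm,(270,170,295,200) if n=="s2" else (245,195,270,220))
a,b2=org("s2"),org("d2");print(a,b2,tri([ray(S,*a[:2]),ray(D,*b2[:2])]))
E
```

```text
[-51.1  27.9  20.6  82.4 -10.1  71.6 -34.5]
top blob [  205   160   134   112 12718] 77 217
poly [[338, 177], [327, 270], [210, 267], [205, 176], [220, 160], [319, 161]]
120 ((530.722900390625, 300.71734619140625), (144.79591369628906, 156.455078125), 84.16337585449219)
[[612.0, 346.0], [598.0, 222.0], [447.0, 241.0], [459.0, 360.0], [479.0, 377.0], [590.0, 366.0]]
128 ((530.7177734375, 303.9566650390625), (141.26565551757812, 152.64056396484375), 84.16336822509766)
[[610.0, 348.0], [596.0, 227.0], [449.0, 245.0], [461.0, 362.0], [480.0, 379.0], [589.0, 368.0]]
red (248.47916666666666, 210.91666666666666, 48.0) [504.8 313.7 120. ] green (284.65909090909093, 203.54545454545453, 44.0) [547.8 319.2 120. ]
line [533.5 289.6 166. ] [548.1 283.3 166. ]
(281.31666666666666, 184.55, 60.0) (256.8888888888889, 207.17777777777778, 45.0) (array([503.73655692,  33.53502459,  80.97666473]), [np.float64(1.5719231597616403), np.float64(1.571923159761702)])
```

Everything agrees. The dial centre is about (529,291.5) (pointer-line and housing-corner estimates match), yaw about −6°, dial about 3.44 rad, and the collar is at (504,34,81). The line points at world −23°, so I'll turn the tool clockwise about 1.88 rad and then turn the dial ccw 2.74.

```bash
python3 -m inch '[[1,-0.033,0.004,0.01,0],[1,-0.033,0.005,0.01,0],[1,0,0,0.01,0.15],[1,0,0,0,0.15],[1,0,0,0,0.15]]' >/dev/null
python3 -m inch '[[1,0,0,0,0.15],[1,0,0,0,0.15],[1,0,0,0,0.15],[1,0,0,0,0.15],[1,0,0,0,0.15]]' >/dev/null
python3 -m inch '[[1,0,0,0,0.15],[1,0,0,0,0.15],[1,0,0,0,0.15],[1,0,0,0,0.15],[1,0,0,0,0.08]]' >/dev/null
python3 -m inch '[[1,0,0,0,0],[1,0,0,0,0],[1,0,0,0,0],[1,0,0,0,0],[1,0,0,0,0]]'
python3 - <<'E'
from h import *
s=get_state();print(s["eef_pos"],s["joints"].round(1),np.degrees(np.arctan2(s["eef_rot"][1,1],s["eef_rot"][0,1])))
w=capture("wrist");cv2.imwrite("pics/w3.png",w)
print(proj(cam("wrist",s),(529,291.5,166)))
cv2.imwrite("pics/w3c.png",cv2.resize(w,(800,600),interpolation=cv2.INTER_CUBIC))
E
```

```text
clock: 4.35
eef_pos: [527.8, 292.5, 244.1]
eef_rot: [[0.921, -0.389, -0.0], [-0.389, -0.921, 0.0], [-0.0, -0.0, -1.0]]
ft_force: [-0.3, 0.6, -0.6]
opening: 85.4
grasp_force: 0.0
[527.83022244 292.50561722 244.06003874] [ -63.    32.4   50.6   90.9  -26.3   69.3 -120.2] -112.88681076479219
[262.23083882 187.33530894]
```

View pics/w3c.png

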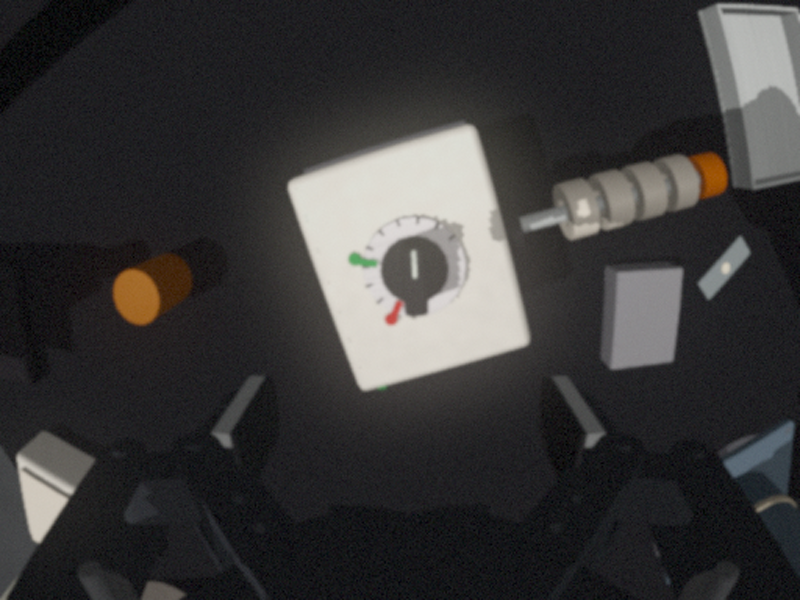

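The dial is viewed from above: the pointer line runs (415,250)→(416,278) in the 800-px view, straight along tool x, and the grip runs down to (416,313). The red/green marks are at (393,315)/(357,260).

Run:
```python
from h import *
s=get_state();W=cam("wrist",s);k=1.5625
o=onz(W,415/k,250/k,166);i=onz(W,416/k,278/k,166);b=onz(W,416/k,313/k,150)
print(o,i,b,np.degrees(np.arctan2(*(o-i)[1::-1])))
u=(o-i)/np.linalg.norm(o-i);print("c",o-21*u)
# triangulate outer end w/ earlier view
f,cx,cy,_,_,_=W
T=np.eye(4);T[:3,:3]=np.array([[.092,.996,0],[.996,-.092,0],[0,.001,-1]]);T[:3,3]=(526.45,357.77,273.87)
M=np.linalg.inv(T@np.array(camera_model("wrist")["mount"],float));W2=(f,cx,cy,M[:3,:3],M[:3,3],True)
print(tri([ray(W,415/k,250/k),ray(W2,290,249)]),tri([ray(W,416/k,278/k),ray(W2,276,245)]))
P=[]
for a,bq,n in (((393,315),(248.5,210.9),'red'),((357,260),(284.7,203.5),'green')):
    print(n,tri([ray(W,a[0]/k,a[1]/k),ray(W2,*bq)]))
print([onz(W,x/k,y/k,120)[:2].round(1) for x,y in ((289,184),(474,125),(529,345),(363,390))])
```

```text
[550.52750313 279.2614552  166.        ] [535.58979595 284.88980479 166.        ] [511.53491996 294.60231396 150.        ] -20.64580964456045
c [530.87616662 286.665844   166.        ]
(array([549.86223104, 279.22619945, 164.24682183]), [np.float64(0.37551731295931146), np.float64(0.3755173129592881)]) (array([534.93080214, 285.06667769, 163.48760534]), [np.float64(0.06749966463755841), np.float64(0.06749966463778642)])
red (array([507.27311444, 312.10340626, 123.35798162]), [np.float64(0.6516372366763362), np.float64(0.6516372366762868)])
green (array([550.5182208 , 318.19093295, 125.12000444]), [np.float64(1.4437158856576948), np.float64(1.443715885657675)])
[array([615.4, 340.1]), array([603.2, 215.8]), array([448.6, 233.2]), array([462.7, 355.9])]
```

```bash
python3 -m inch '[[0.6,0.004,0.004,0.03,0],[0.6,0,0,0.03,0],[0.6,0,0,0.02,0],[0.6,0,0,0.012,0],[0.6,0,0,0.01,0]]'
python3 -m inch '[[0.4,0,0,0.003,0],[0.3,0,0,0,0],[0.2,0,0,0,0],[0.1,0,0,0,0],[0,0,0,0,0]]'
python3 -m inch '[[0,0,0,0,0],[0,0,0,0,0],[0,0,0,0,0],[0,0,0,0,0],[0,0,0,0,0]]'
```

```text
clock: 4.9
eef_pos: [530.1, 287.2, 141.5]
eef_rot: [[0.921, -0.39, -0.0], [-0.39, -0.921, -0.0], [0.0, 0.0, -1.0]]
ft_force: [0.5, 0.5, 0.5]
opening: 51.2
grasp_force: 0.0
clock: 5.4
eef_pos: [530.2, 287.4, 139.5]
eef_rot: [[0.921, -0.39, 0.001], [-0.39, -0.921, 0.0], [0.0, -0.001, -1.0]]
ft_force: [-0.9, 0.1, 0.5]
opening: -0.2
grasp_force: 0.0
clock: 5.9
eef_pos: [530.0, 287.2, 139.0]
eef_rot: [[0.921, -0.39, -0.0], [-0.39, -0.921, -0.0], [-0.0, 0.0, -1.0]]
ft_force: [0.2, 0.2, 0.5]
opening: 0.3
grasp_force: 0.0
```

The fingers shut on nothing. Looking.

Run:
```python
from h import *
w=capture("wrist");s=capture("scene");d=capture("side")
o=np.zeros((600,800,3),np.uint8)
o[:300,:400]=cv2.resize(w,(400,300))
o[:300,400:]=cv2.resize(s[120:240,260:420],(400,300),interpolation=cv2.INTER_CUBIC)
o[300:,:400]=cv2.resize(d[170:290,130:290],(400,300),interpolation=cv2.INTER_CUBIC)
o[300:,400:]=cv2.resize(w[150:330,150:390],(400,300),interpolation=cv2.INTER_CUBIC)
cv2.imwrite("pics/w4.png",o)
```

```text
(no output)
```

View pics/w4.png

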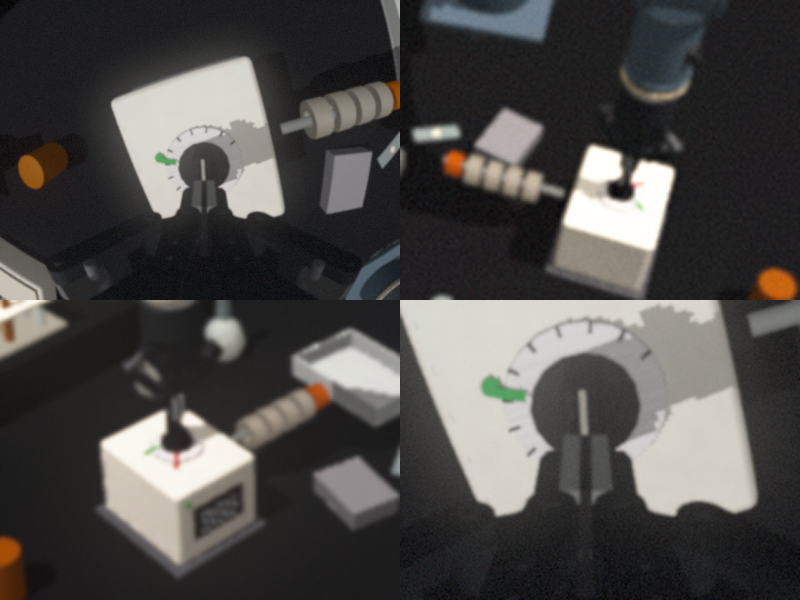

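Run:
```python
from h import *
s=get_state();W=cam("wrist",s);S=cam("scene");D=cam("side");p=s["eef_pos"];R=s["eef_rot"]
f=lambda q:((q-(150,150))*1.6667+(400,300)).round()
for l,o in (("tcp",(0,0,0)),("front11",(11,0,0)),("front11up26",(11,0,-26)),("front11 up45",(11,0,-45)),("y7",(11,7,-26))):
    x=p+R@np.array(o);print(l,f(proj(W,x)),"scene",((proj(S,x)-(260,120))*2.5+(400,0)).round(),"side",((proj(D,x)-(130,170))*2.5+(0,300)).round())
print("outer",f(proj(W,(549.9,279.2,164))),f(proj(W,(530.3,286.9,166))), s["opening"],s["grasp_force"],p,s["joints"].round(1))
```

```text
tcp [587. 422.] scene [622. 183.] side [176. 433.]
front11 [587. 395.] scene [618. 187.] side [172. 428.]
front11up26 [587. 421.] scene [621. 176.] side [172. 412.]
front11 up45 [587. 447.] scene [624. 167.] side [171. 400.]
y7 [608. 421.] scene [617. 173.] side [177. 411.]
outer [586. 390.] [587. 452.] 0.2635769357133648 0.0 [529.98024791 287.26081378 138.96450185] [ -60.    37.6   46.2   99.3  -31.7   57.  -114.8]
```

```bash
python3 -m inch '[[0,0,0,0,-0.1],[0,0,0,0,-0.1],[0,0,0,0,0],[0,0,0,0,0],[0,0,0,0,0]]'
python3 - <<'E'
from h import *
w=capture("wrist")
g=np.clip((w[180:300,190:350].astype(float)/255)**.5*255,0,255).astype(np.uint8)
cv2.imwrite("pics/w5.png",cv2.resize(g,(800,600),interpolation=cv2.INTER_CUBIC))
E
```

```text
clock: 6.55
eef_pos: [530.0, 287.3, 139.0]
eef_rot: [[0.98, -0.201, -0.0], [-0.201, -0.98, -0.0], [-0.0, 0.0, -1.0]]
ft_force: [0.3, 0.1, -0.3]
opening: -0.2
grasp_force: 0.0
```

View pics/w5.png

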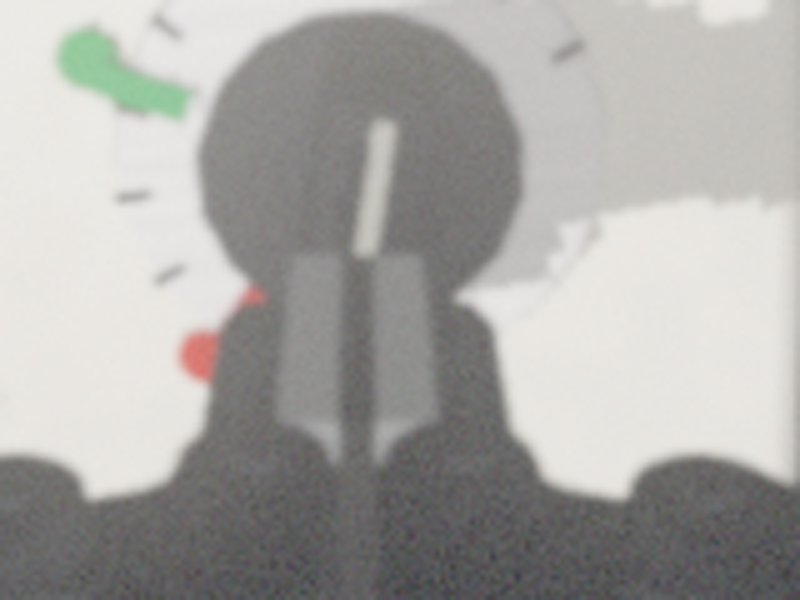

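The dial hasn't moved and the shut fingertips appear above the grip's top, about 35 mm higher in the picture than the reported TCP implies. I'll touch down gently to calibrate.

```bash
python3 -m inch '[[0,0,0,0.001,0],[0,0,0,0.001,0],[0,0,0,0.001,0],[0,0,0,0.001,0],[0,0,0,0,0]]' | egrep 'pos|force'
python3 - <<'E'
from h import *
s=get_state();m=camera_model("wrist");print(np.array(m["mount"]).round(3),m)
S=cam("scene");D=cam("side");T=s["eef_pos"]
for z in(0,26,36):print(proj(S,T+[0,0,z]).round(1),proj(D,T+[0,0,z]).round(1))
sc=capture("scene");d=capture("side")
for im,n,c in((sc,"scene",S),(d,"side",D)):
    u,v=proj(c,T+[0,0,20]).round().astype(int);g=cv2.cvtColor(im,cv2.COLOR_BGR2GRAY);print(n,u,v);print(g[v-16:v+17,u-6:u+7])
E
```

```text
eef_pos: [529.9, 287.2, 134.8]
ft_force: [-0.6, -0.3, -0.5]
grasp_force: 0.0
[[ 1.00000e-03 -9.58000e-01 -2.87000e-01  7.31380e+01]
 [ 1.00000e+00  1.00000e-03  0.00000e+00 -6.83000e-01]
 [ 0.00000e+00 -2.87000e-01  9.58000e-01 -1.74539e+02]
 [ 0.00000e+00  0.00000e+00  0.00000e+00  1.00000e+00]] {'fovy': 65.70646984690485, 'cx': 260.95036363795174, 'cy': 191.8540126950128, 'mount': array([[ 6.25654359e-04, -9.57925805e-01, -2.87015260e-01,
         7.31379384e+01],
       [ 9.99999804e-01,  6.08138427e-04,  1.50175793e-04,
        -6.82842195e-01],
       [ 3.06877411e-05, -2.87015298e-01,  9.57925998e-01,
        -1.74538774e+02],
       [ 0.00000000e+00,  0.00000000e+00,  0.00000000e+00,
         1.00000000e+00]])}
[348.5 193.7] [200.4 224.3]
[349.8 189.2] [200.  217.7]
[350.3 187.4] [199.9 215.1]
scene 350 190
[[ 26  28  22  28  18  26  23  23  24  23  25  21  21]
 [ 24  24  32  29  28  23  18  18  21  21  22  22  19]
 [ 20  27  28  28  24  25  23  21  24  24  21  27  25]
 [ 21  26  25  24  27  27  21  19  23  26  25  25  21]
 [ 29  27  25  25  24  20  20  22  22  29  29  24  24]
[... 2670 characters left out ...]
61  41  39  39  39  38  41  54  85 124]
 [181 115  69  47  41  38  39  39  39  38  41  56  92]
 [160  83  50  43  42  40  39  39  39  38  38  46  73]
 [149  71  47  43  43  41  40  38  39  37  38  43  63]
 [147  74  47  45  44  42  41  39  39  38  38  47  73]
 [155  94  55  46  44  43  42  41  40  40  47  69 116]
 [189 141  91  65  56  51  48  47  54  67  86 125 181]
 [225 202 163 132 112  91  75  81 111 143 167 197 228]
 [234 233 219 203 186 153 122 138 184 215 225 233 238]
 [233 236 232 231 224 194 157 179 221 233 231 233 232]
 [231 228 227 231 229 200 165 185 221 228 217 217 222]
 [236 228 225 226 218 191 156 167 202 216 215 221 234]
 [243 241 238 233 222 187 151 167 210 232 237 240 243]]
```

```bash
python3 - <<'E'
from h import *
S=cam("scene");D=cam("side")
print(tri([ray(S,349.5,193),ray(D,199.5,219.5)]))
for p in ((550,279.2,165),(530.5,287.2,166),(511,295,166),(530.5,287.2,134)):print(p,proj(S,p).round(1),proj(D,p).round(1))
E
python3 -m inch '[[0,0,0,0.001,0],[0,0,0,0.001,0],[0,0,0,0.001,0],[0,0,0,0.001,0],[0,0,0,0,0]]' | egrep 'pos|force'
```

```text
(array([536.11120642, 287.12746103, 149.1873847 ]), [np.float64(2.459891570240811), np.float64(2.4598915702406363)])
(550, 279.2, 165) [347.1 192.2] [197.3 213. ]
(530.5, 287.2, 166) [350.1 188.4] [199.8 216.2]
(511, 295, 166) [352.8 184.8] [202.4 219.8]
(530.5, 287.2, 134) [348.4 194. ] [200.2 224.4]
eef_pos: [530.1, 287.3, 131.8]
ft_force: [-3.0, -0.4, 9.2]
grasp_force: 4.7
```

Contact came at TCP z≈132, either the grip's top or the disc. To settle it I'll touch the bare housing top, known to be 120, beside the dial.

```bash
python3 -m inch '[[0,0,0,-0.02,0],[0,0,0,-0.025,0],[0,0.025,0,0,0],[0,0.022,0,0,0],[0,0,0,0,0]]' | egrep 'pos|force'
python3 -m inch '[[0,0,0,0.02,0],[0,0,0,0.02,0],[0,0,0,0.01,0],[0,0,0,0.002,0],[0,0,0,0,0]]' | egrep 'pos|force'
python3 -m inch '[[0,0,0,0.001,0],[0,0,0,0.001,0],[0,0,0,0.001,0],[0,0,0,0.001,0],[0,0,0,0.001,0]]' | egrep 'pos|force'
```

```text
eef_pos: [578.4, 276.5, 176.1]
ft_force: [0.8, -0.4, -0.1]
grasp_force: 0.0
eef_pos: [576.0, 278.0, 124.2]
ft_force: [0.1, -0.3, 0.5]
grasp_force: 0.0
eef_pos: [576.1, 277.9, 119.0]
ft_force: [0.3, -0.2, -0.8]
grasp_force: 0.0
```

```bash
python3 -m inch '[[0,0,0,0.001,0],[0,0,0,0.001,0],[0,0,0,0.001,0],[0,0,0,0.001,0],[0,0,0,0,0]]' | egrep 'pos|force'
```

```text
eef_pos: [576.0, 277.9, 114.8]
ft_force: [0.4, 0.3, -0.0]
grasp_force: 0.0
```

```bash
python3 -m inch '[[0,0,0,0.002,0],[0,0,0,0.001,0],[0,0,0,0.001,0],[0,0,0,0.001,0],[0,0,0,0.001,0]]' | egrep 'pos|force'
```

```text
eef_pos: [576.1, 277.9, 108.9]
ft_force: [-0.7, -0.4, 0.1]
grasp_force: 0.0
```

```bash
python3 -m inch '[[0,0,0,0.001,0],[0,0,0,0.001,0],[0,0,0,0.001,0],[0,0,0,0.001,0],[0,0,0,0.001,0]]' | egrep 'pos|force'
```

```text
eef_pos: [576.0, 277.9, 103.9]
ft_force: [1.3, 0.8, 0.4]
grasp_force: 0.0
```

```bash
python3 -m inch '[[0,0,0,0.001,0],[0,0,0,0.001,0],[0,0,0,0.001,0],[0,0,0,0.001,0],[0,0,0,0.001,0]]' | egrep 'pos|force'
```

```text
eef_pos: [576.0, 277.9, 98.9]
ft_force: [-0.2, -0.7, 0.1]
grasp_force: 0.0
```

```bash
python3 -m inch '[[0,0,0,0.001,0],[0,0,0,0.001,0],[0,0,0,0.001,0],[0,0,0,0.001,0],[0,0,0,0.001,0]]' | egrep 'pos|force'
```

```text
eef_pos: [576.0, 277.9, 93.9]
ft_force: [1.1, -0.0, 0.5]
grasp_force: 0.0
```

```bash
python3 -m inch '[[0,0,0,0.001,0],[0,0,0,0.001,0],[0,0,0,0.001,0],[0,0,0,0.001,0],[0,0,0,0.001,0]]' | egrep 'pos|force'
```

```text
eef_pos: [576.8, 277.8, 89.2]
ft_force: [2.5, -1.0, 1.5]
grasp_force: 1.3
```

```bash
python3 -m inch '[[0,0,0,0.001,0],[0,0,0,0.001,0],[0,0,0,0.001,0],[0,0,0,0,0],[0,0,0,0,0]]' | egrep 'pos|force'
```

```text
eef_pos: [576.9, 277.7, 87.8]
ft_force: [-0.8, -1.7, 17.5]
grasp_force: 9.6
```

The tips touch the housing top at reported TCP z≈88.7 and the grip top at ≈132.5, so the real fingertips sit about 32 mm behind the reported TCP. From now on TCP z = tip z − 32, and the grasp point is about 51 mm above the TCP. Regripping the dial.

```bash
python3 -m inch '[[0,0,0,-0.02,0],[0.2,0,0,-0.03,0],[0.6,0,0,-0.03,0],[0.6,-0.023,0,0,0],[0.6,-0.023,0,0,0]]' | egrep 'pos|force'
python3 -m inch '[[0.6,0,0,0,0.1],[0.6,0,0,0,0.08],[0.6,0,0,0.02,0],[0.6,0,0,0.02,0],[0.6,0,0,0.01,0]]' | egrep 'pos|force|open'
python3 -m inch '[[0.5,0,0,0.01,0],[0.4,0,0,0,0],[0.3,0,0,0,0],[0.2,0,0,0,0],[0.2,0,0,0,0]]' | egrep 'pos|force|open'
python3 -m inch '[[0.1,0,0,0,0],[0,0,0,0,0],[0,0,0,0,0],[0,0,0,0,0],[0,0,0,0,0]]'
```

```text
eef_pos: [530.4, 287.0, 166.5]
ft_force: [-0.6, 0.0, -0.0]
grasp_force: 0.0
eef_pos: [529.4, 287.1, 114.2]
ft_force: [1.2, -0.4, -0.2]
opening: 51.6
grasp_force: 0.0
eef_pos: [531.3, 287.2, 106.7]
ft_force: [-1.2, -0.0, -0.1]
opening: 17.2
grasp_force: 0.0
clock: 14.7
eef_pos: [531.2, 287.0, 106.7]
eef_rot: [[0.929, -0.371, 0.001], [-0.371, -0.929, 0.001], [0.0, -0.001, -1.0]]
ft_force: [-1.9, -0.7, 5.6]
opening: 12.8
grasp_force: 58.7
```

```bash
python3 -m inch '[[0,0,0,0,-0.14],[0,0,0,0,-0.14],[0,0,0,0,-0.14],[0,0,0,0,-0.14],[0,0,0,0,-0.14]]' | egrep 'pos|force|open|rot'
python3 -m inch '[[0,0,0,0,-0.14],[0,0,0,0,-0.14],[0,0,0,0,-0.14],[0,0,0,0,-0.14],[0,0,0,0,-0.14]]' | egrep 'pos|force|open|rot'
python3 -m inch '[[0,0,0,0,-0.14],[0,0,0,0,-0.14],[0,0,0,0,-0.14],[0,0,0,0,-0.14],[0,0,0,0,-0.14]]' | egrep 'pos|force|open|rot'
python3 -m inch '[[0,0,0,0,-0.14],[0,0,0,0,-0.14],[0,0,0,0,-0.14],[0,0,0,0,-0.14],[0,0,0,0,-0.057]]' | egrep 'pos|force|open|rot'
python3 -m inch '[[0,0,0,0,0],[0,0,0,0,0],[0,0,0,0,0],[0,0,0,0,0],[0,0,0,0,0]]'
```

```text
eef_pos: [531.2, 285.8, 106.7]
eef_rot: [[0.948, 0.319, 0.0], [0.319, -0.948, -0.001], [0.0, 0.001, -1.0]]
ft_force: [-1.7, -5.4, 4.8]
opening: 13.1
grasp_force: 58.7
eef_pos: [531.9, 284.9, 106.8]
eef_rot: [[0.52, 0.854, 0.001], [0.854, -0.52, -0.002], [-0.001, 0.002, -1.0]]
ft_force: [1.2, -7.0, 4.4]
opening: 13.0
grasp_force: 58.6
eef_pos: [533.0, 284.6, 106.7]
eef_rot: [[-0.152, 0.988, 0.003], [0.988, 0.152, -0.002], [-0.002, 0.003, -1.0]]
ft_force: [4.8, -5.7, 1.6]
opening: 13.0
grasp_force: 58.3
eef_pos: [534.0, 285.1, 106.7]
eef_rot: [[-0.695, 0.719, 0.004], [0.719, 0.695, -0.001], [-0.004, 0.003, -1.0]]
ft_force: [7.5, -4.2, -0.3]
opening: 12.8
grasp_force: 58.4
clock: 17.2
eef_pos: [534.0, 285.1, 106.8]
eef_rot: [[-0.691, 0.722, 0.005], [0.722, 0.691, -0.001], [-0.004, 0.003, -1.0]]
ft_force: [7.0, -5.3, 1.7]
opening: 13.2
grasp_force: 58.5
```

Gripped (opening 13, 59 N) and turned. Its drift puts the dial axis at about (532.6,286). Release, lift and check.

```bash
python3 -m inch '[[0.5,0,0,0,0],[0.6,0,0,0,0],[0.6,0,0,0,0],[0.6,0,0,-0.03,0],[0.6,0,0,-0.03,0]]' | egrep 'pos|force|open|rot'
python3 -m inch '[[1,0,0,-0.04,0],[1,0,0,-0.02,0],[1,0,0,0,0],[1,0,0,0,0],[1,0,0,0,0]]' | egrep 'pos|force|open|rot'
python3 - <<'E'
from h import *
s=get_state();print(s["eef_pos"],s["joints"].round(1))
w=capture("wrist");cv2.imwrite("pics/w6.png",w)
cv2.imwrite("pics/w6c.png",cv2.resize(w[90:300,120:400],(800,600),interpolation=cv2.INTER_CUBIC))
E
```

```text
eef_pos: [530.0, 287.0, 165.9]
eef_rot: [[-0.694, 0.72, -0.002], [0.72, 0.694, -0.001], [0.001, -0.002, -1.0]]
ft_force: [1.2, 0.8, 0.7]
opening: 51.0
grasp_force: 0.0
eef_pos: [530.2, 286.8, 224.8]
eef_rot: [[-0.694, 0.72, -0.002], [0.72, 0.694, -0.001], [0.0, -0.002, -1.0]]
ft_force: [-0.9, -0.5, -0.3]
opening: 85.7
grasp_force: 0.0
[530.23483194 286.83384757 224.80982327] [-32.2  25.6  -1.   91.5   0.5  63.1  10.6]
```

View pics/w6c.png

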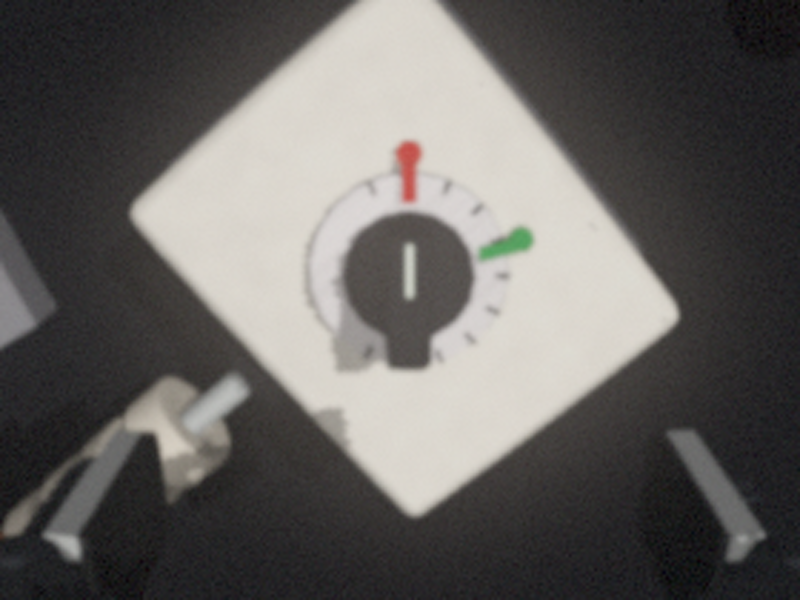

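The dial pointer at (409,270) is exactly in line with the red mark at (408,170), which also confirms the yaw of −6°. Now over the collar.

```bash
python3 -m inch '[[1,0,0,0,0.145],[1,0,0,0,0.145],[1,0,0,0,0.145],[1,0,0,0,0.145],[1,0,0,0,0.145]]' >/dev/null
python3 -m inch '[[1,0,0,0,0.145],[1,-0.04,-0.001,0,0],[1,-0.043,-0.001,0,0],[1,-0.043,-0.001,0,0],[1,-0.043,0,0,0]]' >/dev/null
python3 -m inch '[[1,-0.043,0,0,0],[1,0,0,0,0],[1,0,0,0,0],[1,0,0,0,0],[1,0,0,0,0]]'
python3 - <<'E'
from h import *
s=get_state()
w=capture("wrist");cv2.imwrite("pics/w7.png",w);cv2.imwrite("pics/s7.png",capture("scene"))
np.savez("w7.npz",p=s["eef_pos"],R=s["eef_rot"])
cv2.imwrite("pics/w7c.png",cv2.resize(w,(800,600),interpolation=cv2.INTER_CUBIC))
W=cam("wrist",s)
hs=cv2.cvtColor(w,cv2.COLOR_BGR2HSV);m=cv2.inRange(hs,(5,150,60),(22,255,255))
k,l,st,ce=cv2.connectedComponentsWithStats(m)
for i in range(1,k):
    if st[i,4]>60:print(st[i],ce[i],onz(W,*ce[i],90))
E
```

```text
clock: 19.75
eef_pos: [505.9, 78.0, 225.5]
eef_rot: [[0.102, 0.995, -0.001], [0.995, -0.102, 0.0], [0.0, -0.001, -1.0]]
ft_force: [-0.5, 0.2, 0.9]
opening: 85.7
grasp_force: 0.0
[249 197  33  27 746] [265.19705094 210.67024129] [506.533731    36.71716627  90.        ]
[  0 351  11  21  80] [  4.6375 361.25  ] [-164.29479375 -308.71902784   90.        ]
```

View pics/w7c.png

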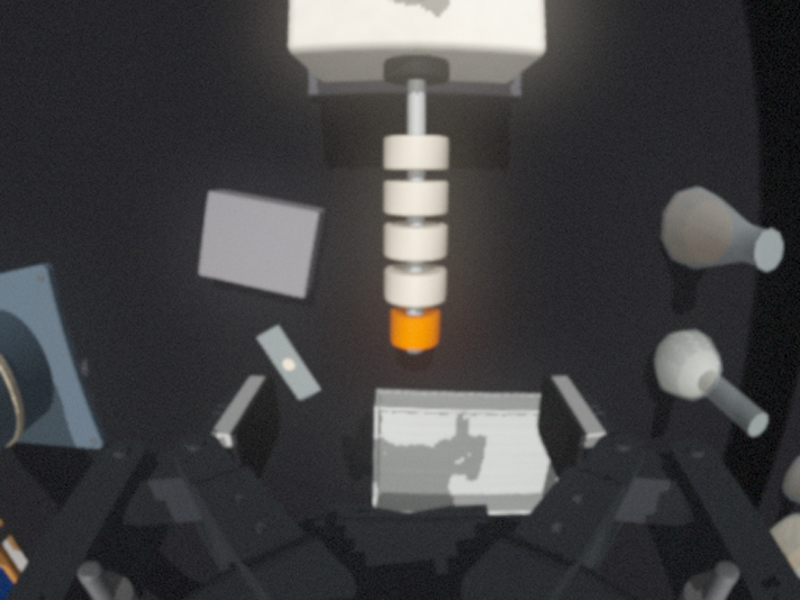

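The picture shows the collar at (415,328), four rings at (415,287/242/198/152), the bar parallel to tool x, and the tray at (375–555, 390–515). Descend on the collar.

```bash
python3 -m inch '[[1,-0.022,0.003,0.02,0],[1,-0.021,0.002,0.04,0],[1,0,0,0.04,0],[1,0,0,0.04,0],[1,0,0,0.03,0]]' | egrep 'pos|force'
python3 -m inch '[[1,0,0,0.02,0],[1,0,0,0.004,0],[0.7,0,0,0,0],[0.6,0,0,0,0],[0.5,0,0,0,0]]' | egrep 'pos|force|open'
python3 -m inch '[[0.4,0,0,0,0],[0.3,0,0,0,0],[0.2,0,0,0,0],[0.2,0,0,0,0],[0.2,0,0,0,0]]'
```

```text
eef_pos: [505.8, 33.7, 53.8]
ft_force: [1.5, -0.0, -0.0]
grasp_force: 0.0
eef_pos: [507.4, 33.5, 33.2]
ft_force: [0.2, -0.4, 0.2]
opening: 43.8
grasp_force: 0.0
clock: 21.35
eef_pos: [507.2, 33.5, 33.1]
eef_rot: [[0.104, 0.995, 0.002], [0.995, -0.104, 0.001], [0.001, 0.002, -1.0]]
ft_force: [-1.0, 0.9, 7.3]
opening: 33.3
grasp_force: 58.7
```

```bash
python3 -m inch '[[0,0,0,-0.003,0],[0,-0.01,0,0,0],[0,-0.015,0,0,0],[0,-0.015,0,0,0],[0,-0.02,0,0,0]]' | egrep 'pos|force|open'
python3 -m inch '[[0,-0.01,0,-0.03,0],[0,-0.02,0,-0.03,0],[0,-0.04,0,-0.03,0],[0,-0.04,0,0,0],[0,-0.04,0.01,0,0]]' | egrep 'pos|force|open'
python3 -m inch '[[0,-0.04,0.01,0,0],[0,-0.01,0.01,0,0],[0,0,0,0,0],[0,0,0,0,0],[0,0,0,0,0]]' | egrep 'pos|force|open'
cat > bl.py <<'E'
from h import *
def dish(n,im,s=None):
    c=cam(n,s);hs=cv2.cvtColor(im,cv2.COLOR_BGR2HSV);m=cv2.inRange(hs,(105,120,50),(130,255,255))
    k,l,st,ce=cv2.connectedComponentsWithStats(m);out=[]
    for i in range(1,k):
        if st[i,4]>200:
            h=cv2.convexHull(max(cv2.findContours((l==i).astype(np.uint8),0,2)[0],key=cv2.contourArea))[:,0]
            P=np.array([onz(c,*p,20)[:2] for p in h.astype(float)],np.float32);r=cv2.minAreaRect(P)
            out.append((st[i].tolist(),[np.round(x,1) for x in r]))
    return out
E
python3 - <<'E'
from bl import *
s=get_state();w=capture("wrist");cv2.imwrite("pics/w8.png",w);print(dish("wrist",w,s))
for n in("scene","side"):
    im=capture(n);cv2.imwrite(f"pics/{n}8.png",im);print(n,[d for d in dish(n,im) if abs(d[1][0][1]+310)<80])
E
```

```text
eef_pos: [500.1, -27.2, 35.1]
ft_force: [0.9, -0.4, -1.2]
opening: 33.5
grasp_force: 59.6
eef_pos: [493.6, -178.8, 126.3]
ft_force: [0.1, -0.2, -1.4]
opening: 33.3
grasp_force: 59.9
eef_pos: [508.8, -227.3, 124.8]
ft_force: [0.3, 0.3, -0.8]
opening: 33.4
grasp_force: 59.9
[([280, 214, 45, 33, 637], [array([ 553.6, -276.9]), array([26.6, 56. ]), np.float64(50.8)]), ([238, 287, 61, 27, 620], [array([ 502.6, -370.5]), array([69.1, 30.9]), np.float64(4.3)])]
scene [([177, 167, 33, 28, 688], [array([ 522.2, -325.6]), array([134.9, 118.5]), np.float64(3.2)])]
side [([291, 172, 34, 25, 533], [array([ 510.2, -313.2]), array([128.3, 148.8]), np.float64(2.7)])]
```

```bash
python3 -m inch '[[0,-0.03,0.005,-0.02,0],[0,-0.035,0.005,-0.02,0],[0,-0.035,0.005,-0.02,0],[0,-0.01,0,0,0],[0,0,0,0,0]]' | egrep 'pos|force|open'
python3 - <<'E'
from bl import *
s=get_state();w=capture("wrist");cv2.imwrite("pics/w9.png",w);print(dish("wrist",w,s))
cv2.imwrite("pics/w9c.png",w)
E
```

```text
eef_pos: [512.2, -340.9, 185.1]
ft_force: [0.2, 1.7, -0.8]
opening: 33.3
grasp_force: 59.9
[([213, 106, 107, 100, 8252], [array([ 522.2, -328.1]), array([118.7, 109.5]), np.float64(3.8)])]
```

View pics/w9c.png

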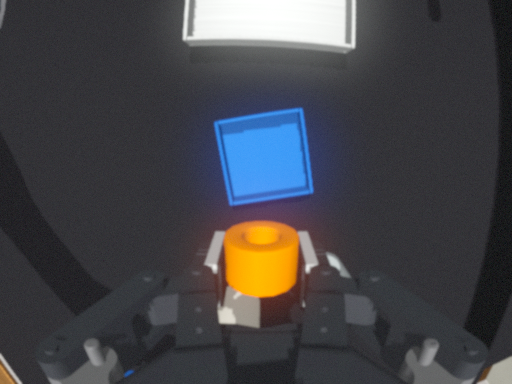

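The dish rim corners are at (215,123),(303,108),(313,192),(230,206), and the collar is firmly held at (262,258).

Run:
```python
from h import *
s=get_state();W=cam("wrist",s);R=s["eef_rot"];p=s["eef_pos"]
C=[onz(W,*q,28) for q in((215,123),(303,108),(313,192),(230,206))];c=np.mean(C,0);print(np.round(C,1),c)
f=onz(W,265,157,4);print("floor",f)
print("tool shift",(R.T@(c-p)).round(1))
```

```text
[[ 467.3 -278.9   28. ]
 [ 566.2 -272.4   28. ]
 [ 570.7 -370.3   28. ]
 [ 471.6 -377.5   28. ]] [ 518.92581213 -324.7925252    28.        ]
floor [ 518.55773994 -327.73013351    4.        ]
tool shift [ 14.4   5.1 156.5]
```

```bash
python3 -m inch '[[0,0.014,0.005,0.04,0],[0,0,0,0.04,0],[0,0,0,0.04,0],[0,0,0,0.04,0],[0,0,0,0.02,0]]' | egrep 'pos|force|open'
python3 -m inch '[[0,0,0,0.015,0],[0,0,0,0.006,0],[0,0,0,0.004,0],[0,0,0,0.002,0],[0,0,0,0,0]]' | egrep 'pos|force|open'
python3 -m inch '[[0.5,0,0,0,0],[0.55,0,0,0,0],[0.55,0,0,0,0],[0.55,0,0,-0.01,0],[0.55,0,0,-0.03,0]]' | egrep 'pos|force|open'
python3 -m inch '[[0.6,0,0,-0.04,0],[1,0,0,-0.04,0],[1,0,0,-0.04,0],[1,0,0,-0.04,0],[1,0.02,0,0,0]]' | egrep 'pos|force|open'
python3 - <<'E'
from bl import *
s=get_state();W=cam("wrist",s);w=capture("wrist");cv2.imwrite("pics/w10.png",w);print(dish("wrist",w,s))
hs=cv2.cvtColor(w,cv2.COLOR_BGR2HSV);m=cv2.inRange(hs,(5,150,60),(22,255,255))
k,l,st,ce=cv2.connectedComponentsWithStats(m)
for i in range(1,k):
    if st[i,4]>60:print(st[i],ce[i],onz(W,*ce[i],25))
E
```

```text
eef_pos: [517.6, -321.8, 1.0]
ft_force: [0.1, 0.3, -0.7]
opening: 33.5
grasp_force: 59.9
eef_pos: [519.7, -326.2, -21.3]
ft_force: [-0.9, 0.1, -0.3]
opening: 33.6
grasp_force: 59.9
eef_pos: [517.7, -325.0, 16.8]
ft_force: [0.4, -0.7, 0.3]
opening: 47.3
grasp_force: 0.0
eef_pos: [522.8, -310.8, 184.8]
ft_force: [0.7, -0.3, -0.7]
opening: 85.4
grasp_force: 0.0
[([206, 130, 100, 100, 6985], [array([ 517.9, -326.7]), array([105.7, 111.1]), np.float64(2.9)])]
[245 167  28  23 564] [258.16312057 177.64716312] [ 520.1189741  -320.67423291   25.        ]
[  0 366   7  18  81] [  2.08641975 375.13580247] [-277.90446945 -804.06590106   25.        ]
```

The collar is in the dish at (520,−321). Now ring 4. First refine ring places from the earlier close view while travelling.

```bash
python3 -m inch '[[1,0.03,-0.005,0,0],[1,0.042,-0.006,0,0],[1,0.042,-0.006,0,0],[1,0.042,-0.006,0,0],[1,0.042,-0.006,0,0]]' | egrep 'pos'
python3 -m inch '[[1,0.042,-0.006,0,0],[1,0.042,-0.006,0,0],[1,0.042,-0.006,0.03,0],[1,0.035,-0.005,0.03,0],[1,0,0,0.03,0]]' | egrep 'pos'
python3 - <<'E'
from h import *
z=np.load("w7.npz");s={"eef_pos":z["p"],"eef_rot":z["R"]};W=cam("wrist",s);k=1.5625
for a,b in((136,170),(180,216),(223,261),(266,306)):print(onz(W,415/k,a/k,100).round(1),onz(W,415/k,b/k,100).round(1))
s=get_state();R=s["eef_rot"]
for t in((509.6,65.5),(512.7,95.5),(515.9,125.5),(519,156)):print((R.T@(np.array([*t,31])-s["eef_pos"])).round(1))
E
```

```text
eef_pos: [512.3, -104.6, 178.1]
eef_pos: [506.5, 60.8, 88.3]
[519.9 169.2 100. ] [517.7 147.4 100. ]
[517.  140.9 100. ] [514.7 117.7 100. ]
[514.3 113.1 100. ] [511.8  88.  100. ]
[511.5  84.6 100. ] [508.8  57.  100. ]
[ 4.9  2.6 57.4]
[35.   2.8 57.4]
[65.2  3.1 57.5]
[95.8  3.3 57.6]
```

```bash
python3 -m inch '[[1,0.006,0.003,0.02,0],[1,0,0,0.02,0],[1,0,0,0.015,0],[1,0,0,0.002,0],[0.8,0,0,0,0]]' | egrep 'pos|force'
python3 -m inch '[[0.7,0,0,0,0],[0.6,0,0,0,0],[0.5,0,0,0,0],[0.4,0,0,0,0],[0.3,0,0,0,0]]' | egrep 'pos|force|open'
python3 -m inch '[[0.2,0,0,0,0],[0,0,0,0,0],[0,0,0,-0.004,0],[0,-0.01,0,0,0],[0,-0.02,0,0,0]]'| egrep 'pos|force|open'
python3 -m inch '[[0,-0.02,0,0,0],[0,-0.02,0,0,0],[0,-0.02,0,0,0],[0,0,0,-0.01,0],[0,0,0,-0.03,0]]'| egrep 'pos|force|open'
python3 - <<'E'
from h import *
s=get_state();print(s["eef_pos"])
np.savez("w11.npz",p=s["eef_pos"],R=s["eef_rot"])
w=capture("wrist");cv2.imwrite("pics/w11.png",w)
sc=capture("scene");cv2.imwrite("pics/s11.png",sc);cv2.imwrite("pics/d11.png",capture("side"))
o=np.zeros((600,800,3),np.uint8);o[:384,:512]=w;o[384:,:]=cv2.resize(sc[150:231,180:480],(800,216),interpolation=cv2.INTER_CUBIC);
cv2.imwrite("pics/w11c.png",o)
E
```

```text
eef_pos: [510.2, 60.2, 32.1]
ft_force: [0.4, -0.4, -0.0]
grasp_force: 0.0
eef_pos: [510.9, 60.4, 33.1]
ft_force: [-1.7, -0.2, 8.1]
opening: 41.6
grasp_force: 59.3
eef_pos: [507.7, 31.2, 36.3]
ft_force: [-0.2, 0.2, 0.3]
opening: 41.3
grasp_force: 60.6
eef_pos: [499.3, -30.2, 75.0]
ft_force: [0.3, -0.2, -0.2]
opening: 41.8
grasp_force: 60.8
[499.33651371 -30.19017404  75.02366345]
```

View pics/w11c.png

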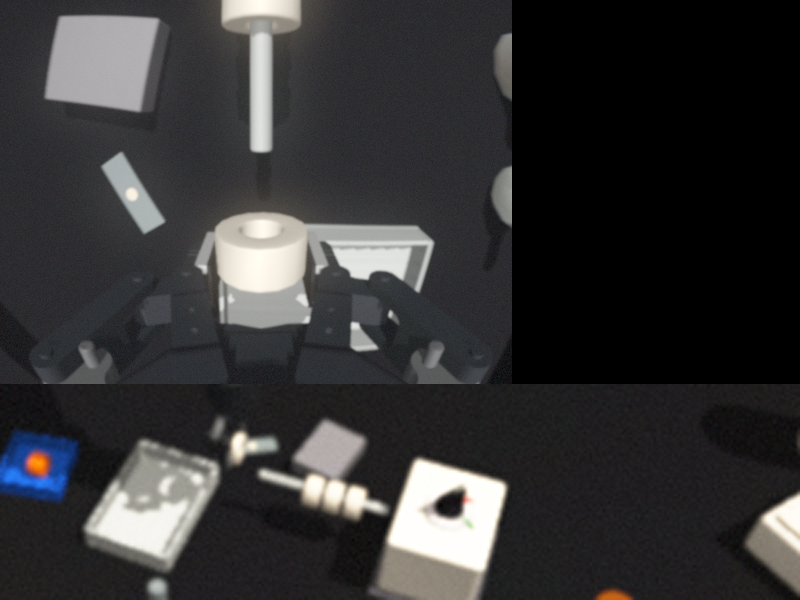

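Ring 4 is held at (262,250); the bar tip is at (262,150); three rings remain; the collar is in the dish. Moving above the tray to locate it.

```bash
python3 -m inch '[[0,0,0.01,-0.04,0],[0,-0.02,0.02,-0.04,0],[0,-0.04,0.02,-0.03,0],[0,-0.045,0.01,0,0],[0,0,0,0,0]]' | egrep 'pos|force|open'
cat > tray.py <<'E'
from h import *
import sys
s=get_state();w=capture("wrist");cv2.imwrite(f"pics/{sys.argv[1]}.png",w);W=cam("wrist",s)
g=cv2.cvtColor(w,cv2.COLOR_BGR2GRAY);hs=cv2.cvtColor(w,cv2.COLOR_BGR2HSV)
m=((g>int(sys.argv[2]))&(hs[...,1]<70)).astype(np.uint8);m[int(sys.argv[3]):]=0
k,l,st,ce=cv2.connectedComponentsWithStats(m)
for i in np.argsort(-st[1:,4])[:3]+1:
    h=cv2.convexHull(max(cv2.findContours((l==i).astype(np.uint8),0,2)[0],key=cv2.contourArea))
    q=cv2.approxPolyDP(h,8,True)[:,0].astype(float);P=np.array([onz(W,*p,35)[:2] for p in q],np.float32)
    r=cv2.minAreaRect(P);print(st[i],q.tolist(),P.round().tolist(),[np.round(x,1) for x in r],"tool",(s["eef_rot"].T@(np.array([*r[0],35])-s["eef_pos"])).round(1))
E
python3 tray.py w12 90 205
```

```text
eef_pos: [548.8, -144.3, 184.5]
ft_force: [0.2, 0.2, -1.1]
opening: 41.7
grasp_force: 61.1
[  172   100   174   105 17549] [[345.0, 107.0], [336.0, 204.0], [175.0, 204.0], [174.0, 100.0]] [[650.0, -81.0], [633.0, -193.0], [444.0, -172.0], [463.0, -52.0]] [array([ 546.9, -126.5]), array([120.9, 190.2]), np.float64(81.2)] tool [ 18.   -4.2 149.4]
[ 409   56  103   55 2814] [[409.0, 79.0], [422.0, 57.0], [504.0, 69.0], [511.0, 84.0], [431.0, 110.0]] [[733.0, -51.0], [754.0, -24.0], [898.0, -30.0], [912.0, -50.0], [762.0, -89.0]] [array([819.9, -40.5]), array([174.5,  64.4]), np.float64(14.3)] tool [134.  257.5 149.4]
[  64    0   70   24 1543] [[133.0, 0.0], [127.0, 23.0], [64.0, 22.0], [69.0, 0.0]] [[426.0, 78.0], [416.0, 50.0], [325.0, 81.0], [334.0, 110.0]] [array([375.3,  80.1]), array([30.2, 97. ]), np.float64(71.2)] tool [ 204.2 -197.8  148.3]
```

The tray reads 190 mm across, centre (547,−131), yaw −8.8°. Placing ring 4 in the near-robot far corner.

```bash
python3 -m inch '[[0,-0.022,-0.042,0.02,0],[0,0,0,0.04,0],[0,0,0,0.04,0],[0,0,0,0.04,0],[0,0,0,0.03,0]]' | egrep 'pos|force|open'
python3 -m inch '[[0,0,0,0.02,0],[0,0,0,0.007,0],[0,0,0,0.004,0],[0,0,0,0.002,0],[0,0,0,0,0]]' | egrep 'pos|force|open'
python3 -m inch '[[0.55,0,0,0,0],[0.6,0,0,0,0],[0.63,0,0,0,0],[0.63,0,0,-0.01,0],[0.63,0,0,-0.03,0]]' | egrep 'pos|force|open'
python3 -m inch '[[0.6,0,0,-0.04,0],[1,0,0,-0.04,0],[1,0.02,0,-0.04,0],[1,0.02,0.02,-0.02,0],[1,0,0,0,0]]' | egrep 'pos|force|open'
python3 tray.py w13 90 235
```

```text
eef_pos: [504.6, -152.0, 11.9]
ft_force: [0.0, -0.2, -0.6]
opening: 41.6
grasp_force: 61.2
eef_pos: [506.5, -153.8, -17.8]
ft_force: [-0.8, -0.1, -0.2]
opening: 41.3
grasp_force: 61.2
eef_pos: [504.5, -153.4, 20.8]
ft_force: [0.1, -0.1, -0.3]
opening: 53.7
grasp_force: 0.0
eef_pos: [534.4, -113.3, 165.7]
ft_force: [-0.1, 0.6, -0.4]
opening: 85.3
grasp_force: 0.0
[  184   126   180   109 18502] [[184.0, 129.0], [362.0, 137.0], [351.0, 234.0], [186.0, 234.0]] [[461.0, -55.0], [647.0, -81.0], [633.0, -193.0], [443.0, -172.0]] [array([ 546.1, -126.8]), array([119.1, 191.2]), np.float64(82.0)] tool [-12.4  11.9 130.8]
[  66    0   81   43 2914] [[146.0, 0.0], [133.0, 42.0], [66.0, 37.0], [74.0, 0.0]] [[433.0, 95.0], [414.0, 49.0], [326.0, 81.0], [338.0, 126.0]] [array([377.9,  87.1]), array([49.3, 98.9]), np.float64(72.0)] tool [ 183.6 -176.8  129.5]
[ 426   83   86   57 2642] [[426.0, 107.0], [454.0, 83.0], [511.0, 113.0], [448.0, 139.0]] [[730.0, -50.0], [773.0, -21.0], [879.0, -55.0], [762.0, -88.0]] [array([802. , -44.8]), array([142.2,  61.6]), np.float64(15.8)] tool [ 94.7 258.4 132.9]
```

```bash
python3 -m inch '[[1,0.03,-0.007,0,0],[1,0.04,-0.009,0,0],[1,0.04,-0.009,0,0],[1,0.04,-0.009,0,0],[1,0.04,-0.009,0,0]]' | egrep 'pos'
python3 -m inch '[[1,0.017,0,0,0],[1,0,0,0.03,0],[1,0,0,0.03,0],[1,0,0,0.01,0],[1,0,0,0,0]]' | egrep 'pos'
python3 - <<'E'
from h import *
s=get_state();R=s["eef_rot"]
print((R.T@(np.array([512.8,97,32])-s["eef_pos"])).round(1))
w=capture("wrist");cv2.imwrite("pics/w14.png",w);W=cam("wrist",s)
g=cv2.cvtColor(w,cv2.COLOR_BGR2GRAY)
for y in(158,127,98):print(y,proj(W,(532.6-.105*(286-y),y,103)).round())
u=int(proj(W,(513,98,103))[0]);print([(v,int(g[v,u-8:u+9].mean())) for v in range(60,270,3)])
E
```

```text
eef_pos: [505.7, 77.6, 161.1]
eef_pos: [507.3, 93.1, 90.3]
[ 4.5  5.2 58.2]
158 [270. 120.]
127 [269. 176.]
98 [269. 224.]
[(60, 218), (63, 219), (66, 219), (69, 219), (72, 220), (75, 220), (78, 220), (81, 220), (84, 220), (87, 221), (90, 221), (93, 222), (96, 221), (99, 246), (102, 252), (105, 252), (108, 252), (111, 252), (114, 252), (117, 252), (120, 251), (123, 251), (126, 251), (129, 251), (132, 251), (135, 246), (138, 182), (141, 175), (144, 175), (147, 208), (150, 209), (153, 240), (156, 253), (159, 253), (162, 253), (165, 253), (168, 253), (171, 253), (174, 252), (177, 252), (180, 252), (183, 251), (186, 251), (189, 226), (192, 174), (195, 194), (198, 212), (201, 201), (204, 238), (207, 253), (210, 253), (213, 253), (216, 253), (219, 253), (222, 252), (225, 252), (228, 251), (231, 250), (234, 249), (237, 210), (240, 197), (243, 212), (246, 211), (249, 210), (252, 209), (255, 209), (258, 207), (261, 207), (264, 206), (267, 205)]
```

```bash
python3 -m inch '[[1,0.006,0.005,0,0],[1,0,0,0.02,0],[1,0,0,0.02,0],[1,0,0,0.015,0],[1,0,0,0.003,0]]' | egrep 'pos|force'
python3 -m inch '[[0.7,0,0,0,0],[0.6,0,0,0,0],[0.5,0,0,0,0],[0.4,0,0,0,0],[0.3,0,0,0,0]]' | egrep 'pos|force|open'
python3 -m inch '[[0.2,0,0,0,0],[0,0,0,0,0],[0,0,0,-0.004,0],[0,-0.01,0,0,0],[0,-0.02,0,0,0]]'| egrep 'pos|force|open'
python3 -m inch '[[0,-0.03,0,0,0],[0,-0.03,0,0,0],[0,-0.03,0,0,0],[0,-0.01,0,0,0],[0,0,0,0,0]]'| egrep 'pos|force|open'
```

```text
eef_pos: [514.7, 100.0, 33.3]
ft_force: [0.2, -0.6, 0.7]
grasp_force: 0.0
eef_pos: [515.1, 99.9, 34.8]
ft_force: [-0.6, -0.5, 8.0]
opening: 41.7
grasp_force: 59.5
eef_pos: [511.6, 70.5, 37.8]
ft_force: [0.5, -1.2, -0.1]
opening: 41.5
grasp_force: 60.8
eef_pos: [500.5, -31.9, 37.7]
ft_force: [-0.2, 0.1, -1.1]
opening: 41.3
grasp_force: 60.8
```

```bash
python3 -m inch '[[0,0,0,-0.03,0],[0,0,0,-0.04,0],[0,0,0.01,-0.04,0],[0,-0.01,0.03,-0.037,0],[0,-0.03,0.03,0,0]]' | egrep 'pos|force|open'
python3 -m inch '[[0,-0.04,0,0,0],[0,-0.02,0,0,0],[0,0,0,0,0],[0,0,0,0,0],[0,0,0,0,0]]' | egrep 'pos|force|open'
python3 tray.py w15 90 205
python3 -c "
import cv2;w=cv2.imread('pics/w15.png');cv2.imwrite('pics/w15c.png',w)"
```

```text
eef_pos: [570.7, -72.2, 190.2]
ft_force: [1.2, 0.9, -1.4]
opening: 41.5
grasp_force: 61.1
eef_pos: [560.5, -134.1, 184.4]
ft_force: [0.3, 0.6, -1.2]
opening: 41.7
grasp_force: 61.1
[  165   110   173    95 15559] [[165.0, 113.0], [335.0, 118.0], [329.0, 204.0], [167.0, 204.0]] [[461.0, -55.0], [648.0, -81.0], [636.0, -180.0], [445.0, -161.0]] [array([ 547.6, -121. ]), array([107. , 191.7]), np.float64(82.2)] tool [ 11.5 -14.1 149.5]
[ 403   66  102   56 2904] [[403.0, 89.0], [429.0, 66.0], [497.0, 83.0], [504.0, 101.0], [424.0, 121.0]] [[734.0, -50.0], [773.0, -22.0], [892.0, -36.0], [905.0, -61.0], [762.0, -89.0]] [array([817.8, -45.3]), array([166.3,  63.6]), np.float64(11.0)] tool [114.2 247.  149.5]
[  60    0   71   34 2114] [[130.0, 0.0], [121.0, 33.0], [60.0, 31.0], [67.0, 0.0]] [[431.0, 89.0], [417.0, 50.0], [326.0, 80.0], [339.0, 121.0]] [array([377.6,  85. ]), array([42.6, 97.2]), np.float64(71.0)] tool [ 199.3 -204.1  149.7]
```

View pics/w15c.png

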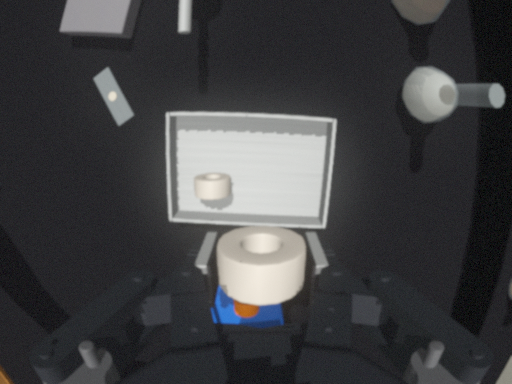

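The tray hasn't moved; ring 4 stands inside it at (212,187); ring 3 is held. Placing it on the tray's +x side.

```bash
python3 -m inch '[[0,-0.021,0.02,0.02,0],[0,0,0,0.04,0],[0,0,0,0.04,0],[0,0,0,0.04,0],[0,0,0,0.03,0]]' | egrep 'pos|force|open'
python3 -m inch '[[0,0,0,0.02,0],[0,0,0,0.005,0],[0,0,0,0.004,0],[0,0,0,0.001,0],[0,0,0,0,0]]' | egrep 'pos|force|open'
python3 -m inch '[[0.55,0,0,0,0],[0.6,0,0,0,0],[0.63,0,0,0,0],[0.63,0,0,-0.01,0],[0.63,0,0,-0.03,0]]' | egrep 'pos|force|open'
python3 -m inch '[[0.6,0,0,-0.04,0],[1,0,0,-0.04,0],[1,0,0,-0.04,0],[1,0.03,-0.02,-0.02,0],[1,0.04,-0.01,0,0]]' | egrep 'pos|force|open'
python3 -m inch '[[1,0.04,-0.01,0,0],[1,0.04,-0.01,0,0],[1,0.04,-0.01,0,0],[1,0.04,-0.01,0,0],[1,0.04,-0.01,0,0]]' | egrep 'pos'
python3 - <<'E'
from h import *
s=get_state();R=s["eef_rot"]
print((R.T@(np.array([516.5,127.5,90])-s["eef_pos"])).round(1))
E
```

```text
eef_pos: [577.4, -157.4, 12.3]
ft_force: [0.6, -0.6, -0.7]
opening: 41.2
grasp_force: 61.0
eef_pos: [578.6, -159.3, -14.4]
ft_force: [0.5, -0.5, -0.1]
opening: 41.3
grasp_force: 61.0
eef_pos: [576.1, -158.8, 23.4]
ft_force: [1.3, 0.0, 0.4]
opening: 53.8
grasp_force: 0.0
eef_pos: [555.9, -88.7, 168.7]
ft_force: [0.8, 0.3, -0.6]
opening: 85.5
grasp_force: 0.0
eef_pos: [525.9, 119.0, 165.5]
[  7.4 -10.3  75.5]
```

```bash
python3 -m inch '[[1,0.006,-0.008,0,0],[1,0,0,0.03,0],[1,0,0,0.03,0],[1,0,0,0.015,0],[1,0,0,0,0]]' | egrep 'pos'
python3 - <<'E'
from h import *
s=get_state();R=s["eef_rot"]
print((R.T@(np.array([515.9,128,33])-s["eef_pos"])).round(1))
w=capture("wrist");cv2.imwrite("pics/w16.png",w);W=cam("wrist",s);g=cv2.cvtColor(w,cv2.COLOR_BGR2GRAY)
u=int(proj(W,(516,128,103))[0]);m=g[:,u-8:u+9].mean(1)>235;d=np.flatnonzero(np.diff(m.astype(int)));print(d,[onz(W,u,v,103)[1].round(1) for v in d])
row=int(proj(W,(516,128,103))[1]);e=np.flatnonzero(g[row]>230);print(row,e.min(),e.max(),onz(W,e.min(),row,85).round(1),onz(W,e.max(),row,85).round(1))
E
```

```text
eef_pos: [517.6, 123.5, 88.3]
[ 4.4 -2.  55.3]
[] []Traceback (most recent call last):
  File "<stdin>", line 6, in <module>
    return umr_minimum(a, axis, None, out, keepdims, initial, where)
ValueError: zero-size array to reduction operation minimum which has no identity
```

Run:
```python
from h import *
s=get_state();w=cv2.imread("pics/w16.png");W=cam("wrist",s);g=cv2.cvtColor(w,cv2.COLOR_BGR2GRAY)
u,r=proj(W,(516,128,103)).round().astype(int);print(u,r)
print([(v,int(g[v,u-8:u+9].mean())) for v in range(60,290,4)]);print([(x,int(g[r-3:r+4,x].mean())) for x in range(200,330,4)])
```

```text
256 227
[(60, 65), (64, 62), (68, 63), (72, 63), (76, 60), (80, 57), (84, 51), (88, 120), (92, 121), (96, 120), (100, 130), (104, 161), (108, 171), (112, 171), (116, 171), (120, 171), (124, 171), (128, 171), (132, 172), (136, 172), (140, 172), (144, 172), (148, 175), (152, 165), (156, 200), (160, 210), (164, 210), (168, 209), (172, 210), (176, 209), (180, 209), (184, 208), (188, 208), (192, 178), (196, 130), (200, 169), (204, 155), (208, 203), (212, 212), (216, 211), (220, 211), (224, 210), (228, 209), (232, 208), (236, 207), (240, 176), (244, 160), (248, 163), (252, 162), (256, 161), (260, 160), (264, 160), (268, 158), (272, 158), (276, 156), (280, 156), (284, 155), (288, 154)]
[(200, 44), (204, 46), (208, 45), (212, 46), (216, 49), (220, 52), (224, 63), (228, 161), (232, 182), (236, 191), (240, 197), (244, 203), (248, 208), (252, 210), (256, 212), (260, 209), (264, 206), (268, 202), (272, 198), (276, 191), (280, 182), (284, 169), (288, 142), (292, 59), (296, 52), (300, 51), (304, 50), (308, 46), (312, 44), (316, 42), (320, 38), (324, 36), (328, 35)]
```

```bash
python3 -m inch '[[1,0.005,-0.001,0,0],[1,0,0,0.02,0],[1,0,0,0.02,0],[1,0,0,0.013,0],[1,0,0,0.002,0]]' | egrep 'pos|force'
python3 -m inch '[[0.7,0,0,0,0],[0.6,0,0,0,0],[0.5,0,0,0,0],[0.4,0,0,0,0],[0.3,0,0,0,0]]' | egrep 'pos|force|open'
python3 -m inch '[[0.2,0,0,0,0],[0,0,0,0,0],[0,0,0,-0.004,0],[0,-0.01,0,0,0],[0,-0.02,0,0,0]]'| egrep 'pos|force|open'
python3 -m inch '[[0,-0.035,0,0,0],[0,-0.035,0,0,0],[0,-0.035,0,0,0],[0,-0.025,0,0,0],[0,0,0,0,0]]'| egrep 'pos|force|open'
```

```text
eef_pos: [518.4, 129.7, 34.5]
ft_force: [-0.0, 0.5, 0.1]
grasp_force: 0.0
eef_pos: [519.0, 129.7, 35.8]
ft_force: [-1.6, 0.7, 7.9]
opening: 41.8
grasp_force: 59.5
eef_pos: [515.6, 100.3, 38.8]
ft_force: [0.5, -0.6, -0.5]
opening: 41.7
grasp_force: 60.8
eef_pos: [500.9, -35.0, 38.8]
ft_force: [0.8, 0.4, 0.0]
opening: 41.7
grasp_force: 60.8
```

```bash
python3 -m inch '[[0,0,0,-0.03,0],[0,0,0,-0.04,0],[0,0,0.01,-0.04,0],[0,-0.01,0.015,-0.036,0],[0,-0.03,0.015,0,0]]' | egrep 'pos|force|open'
python3 -m inch '[[0,-0.04,0,0,0],[0,-0.01,0,0,0],[0,0,0,0,0],[0,0,0,0,0],[0,0,0,0,0]]' | egrep 'pos|force|open'
python3 tray.py w17 75 210 | head -1
```

```text
eef_pos: [541.1, -71.0, 189.7]
ft_force: [1.1, -0.4, -0.1]
opening: 41.6
grasp_force: 61.1
eef_pos: [532.5, -121.5, 184.4]
ft_force: [-0.6, 0.5, -1.1]
opening: 42.1
grasp_force: 61.0
[  189   117   173    93 15156] [[190.0, 120.0], [359.0, 127.0], [352.0, 209.0], [190.0, 209.0]] [[461.0, -55.0], [647.0, -80.0], [636.0, -177.0], [445.0, -157.0]] [array([ 546.3, -116.5]), array([103.7, 192.8]), np.float64(83.5)] tool [  6.3  13.3 149.4]
```

```bash
python3 -m inch '[[0,0.017,-0.017,0.02,0],[0,0,0,0.04,0],[0,0,0,0.04,0],[0,0,0,0.04,0],[0,0,0,0.03,0]]' | egrep 'pos|force|open'
python3 -m inch '[[0,0,0,0.02,0],[0,0,0,0.005,0],[0,0,0,0.003,0],[0,0,0,0.001,0],[0,0,0,0,0]]' | egrep 'pos|force|open'
python3 -m inch '[[0.55,0,0,0,0],[0.6,0,0,0,0],[0.63,0,0,0,0],[0.63,0,0,-0.01,0],[0.63,0,0,-0.03,0]]' | egrep 'pos|force|open'
python3 -m inch '[[0.6,0,0,-0.04,0],[1,0,0,-0.04,0],[1,0,0,-0.04,0],[1,0.03,0,-0.02,0],[1,0.04,-0.004,0,0]]' | egrep 'pos|force|open'
python3 -m inch '[[1,0.04,-0.004,0,0],[1,0.04,-0.004,0,0],[1,0.04,-0.004,0,0],[1,0.04,-0.004,0,0],[1,0.04,-0.004,0,0]]' | egrep 'pos'
python3 - <<'E'
from h import *
s=get_state();R=s["eef_rot"]
print((R.T@(np.array([520,158,90])-s["eef_pos"])).round(1))
E
```

```text
eef_pos: [516.7, -103.2, 12.5]
ft_force: [1.0, 0.2, -0.3]
opening: 41.6
grasp_force: 61.1
eef_pos: [517.9, -104.7, -13.5]
ft_force: [0.1, 0.2, -1.2]
opening: 41.9
grasp_force: 61.0
eef_pos: [515.6, -104.5, 24.7]
ft_force: [-0.8, -0.4, -0.1]
opening: 53.8
grasp_force: 0.0
eef_pos: [522.6, -36.2, 169.8]
ft_force: [1.5, 0.2, -0.3]
opening: 85.2
grasp_force: 0.0
eef_pos: [521.1, 167.8, 166.5]
[-9.9 -0.1 76.5]
```

```bash
python3 -m inch '[[1,-0.008,0,0,0],[1,0,0,0.03,0],[1,0,0,0.03,0],[1,0,0,0.015,0],[1,0,0,0,0]]' | egrep 'pos'
python3 - <<'E'
from h import *
s=get_state();R=s["eef_rot"]
print((R.T@(np.array([519.5,159,34])-s["eef_pos"])).round(1))
w=capture("wrist");cv2.imwrite("pics/w18.png",w);W=cam("wrist",s);g=cv2.cvtColor(w,cv2.COLOR_BGR2GRAY)
u,r=proj(W,(519.5,159,103)).round().astype(int);print(u,r)
print([(v,int(g[v,u-8:u+9].mean())) for v in range(180,270,4)]);print([(x,int(g[r-3:r+4,x].mean())) for x in range(216,308,4)])
E
```

```text
eef_pos: [519.1, 157.6, 89.3]
[ 1.5  0.4 55.3]
261 231
[(180, 170), (184, 170), (188, 170), (192, 169), (196, 170), (200, 171), (204, 170), (208, 151), (212, 167), (216, 208), (220, 208), (224, 207), (228, 206), (232, 205), (236, 204), (240, 203), (244, 194), (248, 159), (252, 166), (256, 165), (260, 164), (264, 164), (268, 163)]
[(216, 43), (220, 44), (224, 48), (228, 69), (232, 160), (236, 179), (240, 188), (244, 194), (248, 200), (252, 204), (256, 206), (260, 209), (264, 205), (268, 201), (272, 197), (276, 193), (280, 185), (284, 176), (288, 161), (292, 127), (296, 50), (300, 47), (304, 46)]
```

```bash
python3 -m inch '[[1,0.001,0,0,0],[1,0,0,0.02,0],[1,0,0,0.02,0],[1,0,0,0.013,0],[1,0,0,0.002,0]]' | egrep 'pos|force'
python3 -m inch '[[0.7,0,0,0,0],[0.6,0,0,0,0],[0.5,0,0,0,0],[0.4,0,0,0,0],[0.3,0,0,0,0]]' | egrep 'pos|force|open'
python3 -m inch '[[0.2,0,0,0,0],[0,0,0,0,0],[0,0,0,-0.004,0],[0,-0.01,0,0,0],[0,-0.02,0,0,0]]'| egrep 'pos|force|open'
python3 -m inch '[[0,-0.04,0,0,0],[0,-0.04,0,0,0],[0,-0.04,0,0,0],[0,-0.04,0,0,0],[0,0,0,0,0]]'| egrep 'pos|force|open'
```

```text
eef_pos: [520.6, 159.3, 35.5]
ft_force: [-0.1, 0.4, -0.8]
grasp_force: 0.0
eef_pos: [521.2, 159.5, 36.8]
ft_force: [-1.3, -0.1, 7.7]
opening: 41.8
grasp_force: 59.4
eef_pos: [517.7, 130.3, 39.8]
ft_force: [-0.0, 0.9, -1.6]
opening: 41.4
grasp_force: 60.8
eef_pos: [499.3, -37.1, 39.7]
ft_force: [0.4, -0.8, -0.4]
opening: 41.8
grasp_force: 60.8
```

```bash
python3 -m inch '[[0,0,0,-0.03,0],[0,0,0,-0.04,0],[0,0,0.02,-0.04,0],[0,-0.01,0.03,-0.035,0],[0,-0.03,0.035,0,0]]' | egrep 'pos|force|open'
python3 -m inch '[[0,-0.04,0,0,0],[0,-0.005,0,0,0],[0,0,0,0,0],[0,0,0,0,0],[0,0,0,0,0]]' | egrep 'pos|force|open'
python3 tray.py w19 75 210 | head -1
```

```text
eef_pos: [584.8, -75.8, 190.3]
ft_force: [1.2, 0.4, -0.2]
opening: 41.3
grasp_force: 61.2
eef_pos: [576.6, -121.4, 184.5]
ft_force: [-0.4, 0.5, -0.3]
opening: 41.4
grasp_force: 61.1
[  153   122   172    88 14430] [[154.0, 125.0], [322.0, 130.0], [317.0, 209.0], [156.0, 209.0]] [[462.0, -54.0], [648.0, -81.0], [638.0, -172.0], [446.0, -153.0]] [array([ 547.4, -114.5]), array([100.6, 192.8]), np.float64(83.3)] tool [  3.8 -29.7 149.5]
```

View pics/w19.png

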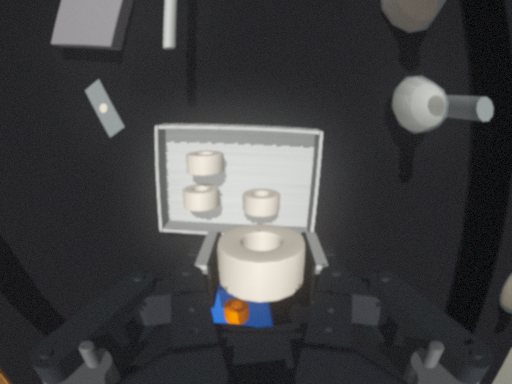

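The tray is unmoved with three rings at (205,162),(201,198),(261,203); there is free space at about (270,165). Placing the last ring.

```bash
python3 -m inch '[[0,0.01,0.006,0.02,0],[0,0,0,0.04,0],[0,0,0,0.04,0],[0,0,0,0.04,0],[0,0,0,0.03,0]]' | egrep 'pos|force|open'
python3 -m inch '[[0,0,0,0.02,0],[0,0,0,0.004,0],[0,0,0,0.003,0],[0,0,0,0.001,0],[0,0,0,0,0]]' | egrep 'pos|force|open'
python3 -m inch '[[0.55,0,0,0,0],[0.6,0,0,0,0],[0.63,0,0,0,0],[0.63,0,0,-0.01,0],[0.63,0,0,-0.03,0]]' | egrep 'pos|force|open'
python3 -m inch '[[0.6,0,0,-0.04,0],[1,0,0,-0.04,0],[1,0,0,-0.04,0],[1,0.03,0,-0.03,0],[1,0.04,-0.01,0,0]]' | egrep 'pos|force|open'
python3 -m inch '[[1,0.04,-0.01,0,0],[1,0.04,-0.01,0,0],[1,0.04,-0.01,0,0],[1,0.04,-0.01,0,0],[1,0.04,-0.01,0,0]]' | egrep 'pos'
python3 -m inch '[[1,0.04,-0.005,-0.01,-0.145],[1,0,0,0,-0.145],[1,0,0,0,-0.145],[1,0,0,0,-0.145],[1,0,0,0,-0.145]]' | egrep 'pos'
python3 -m inch '[[1,0,0,0,-0.145],[1,0,0,0,0],[1,0,0,0,0],[1,0,0,0,0],[1,0,0,0,0]]'
python3 - <<'E'
from h import *
s=get_state();R=s["eef_rot"]
print((R.T@(np.array([532.6,286,107])-s["eef_pos"])).round(1),s["joints"].round(0))
E
```

```text
eef_pos: [582.9, -112.2, 12.4]
ft_force: [0.4, 1.2, -0.4]
opening: 41.8
grasp_force: 61.2
eef_pos: [584.4, -113.6, -12.4]
ft_force: [-0.0, 0.7, 0.0]
opening: 41.5
grasp_force: 61.1
eef_pos: [581.9, -113.3, 25.4]
ft_force: [-0.1, -0.2, -0.3]
opening: 54.3
grasp_force: 0.0
eef_pos: [584.2, -45.0, 182.0]
ft_force: [0.9, 1.1, -0.9]
opening: 85.4
grasp_force: 0.0
eef_pos: [551.5, 162.6, 177.5]
eef_pos: [551.1, 201.3, 187.4]
clock: 51.15
eef_pos: [551.1, 201.5, 186.7]
eef_rot: [[-0.692, 0.722, 0.0], [0.722, 0.692, -0.0], [-0.0, -0.0, -1.0]]
ft_force: [-0.0, -0.7, 0.0]
opening: 85.2
grasp_force: 0.0
[73.9 45.1 79.6] [-16.  26. -13.  97.   7.  58.  12.]
```

```bash
python3 -m inch '[[0.7,0.025,0.015,0,0],[0.6,0.025,0.015,0,0],[0.6,0.024,0.015,0,0],[0.6,0,0,0,0],[0.6,0,0,0,0]]' | egrep 'pos|rot'
python3 - <<'E'
from h import *
s=get_state();R=s["eef_rot"]
print((R.T@(np.array([532.6,286,107])-s["eef_pos"])).round(1))
E
cat > chk.py <<'E'
from h import *
for n in("scene","side"):cv2.imwrite(f"pics/{n}f.png",capture(n))
E
python3 chk.py
python3 - <<'E'
from h import *
# bar bare? brightness profile along bar in scene view
S=cam("scene");g=cv2.cvtColor(cv2.imread("pics/scenef.png"),6);g0=cv2.cvtColor(cv2.imread("pics/scene0.png"),6)
for off in(0,15):print(off,[(r,int(g[tuple(proj(S,(532.6-.1045*r,286-.9945*r,85+off)).round().astype(int)[::-1])]),int(g0[tuple(proj(S,(532.6-.1045*r,286-.9945*r,85+off)).round().astype(int)[::-1])])) for r in range(90,270,10)])
E
```

```text
eef_pos: [532.0, 286.4, 186.4]
eef_rot: [[-0.694, 0.72, -0.0], [0.72, 0.694, -0.0], [-0.0, -0.0, -1.0]]
[-0.7  0.2 79.4]
0 [(90, 211, 211), (100, 205, 230), (110, 148, 220), (120, 139, 244), (130, 144, 250), (140, 139, 196), (150, 142, 248), (160, 140, 250), (170, 138, 233), (180, 138, 250), (190, 135, 250), (200, 137, 218), (210, 133, 238), (220, 125, 252), (230, 135, 246), (240, 135, 183), (250, 131, 176), (260, 130, 169)]
15 [(90, 42, 42), (100, 88, 103), (110, 56, 80), (120, 47, 252), (130, 40, 252), (140, 52, 203), (150, 57, 252), (160, 84, 253), (170, 65, 181), (180, 67, 247), (190, 60, 253), (200, 52, 198), (210, 60, 248), (220, 44, 253), (230, 40, 199), (240, 32, 145), (250, 55, 176), (260, 48, 158)]
```

The bar is bare. Grip the dial and turn clockwise 1.30 rad.

```bash
python3 -m inch '[[0.6,0,0,0.03,0],[0.6,0,0,0.03,0],[0.6,0,0,0.019,0],[0.5,0,0,0,0],[0.4,0,0,0,0]]' | egrep 'pos|force|open'
python3 -m inch '[[0.3,0,0,0,0],[0.2,0,0,0,0],[0.1,0,0,0,0],[0,0,0,0,0],[0,0,0,0,0]]' | egrep 'pos|force|open'
python3 -m inch '[[0,0,0,0,0],[0,0,0,0,0],[0,0,0,0,0.13],[0,0,0,0,0.13],[0,0,0,0,0.13]]' | egrep 'pos|force|open|rot'
python3 -m inch '[[0,0,0,0,0.13],[0,0,0,0,0.13],[0,0,0,0,0.13],[0,0,0,0,0.13],[0,0,0,0,0.13]]' | egrep 'pos|force|open|rot'
python3 -m inch '[[0,0,0,0,0.13],[0,0,0,0,0.13],[0,0,0,0,0],[0,0,0,0,0],[0,0,0,0,0]]' | egrep 'pos|force|open|rot'
```

```text
eef_pos: [532.8, 285.1, 108.0]
ft_force: [-0.7, 0.2, -0.4]
opening: 33.9
grasp_force: 0.0
eef_pos: [533.0, 286.2, 108.9]
ft_force: [-0.5, -0.8, 7.1]
opening: 13.0
grasp_force: 58.6
eef_pos: [532.9, 286.1, 108.9]
eef_rot: [[-0.362, 0.932, 0.002], [0.932, 0.362, 0.001], [0.0, 0.002, -1.0]]
ft_force: [-1.1, -1.0, 5.0]
opening: 12.9
grasp_force: 58.7
eef_pos: [532.8, 286.1, 108.9]
eef_rot: [[0.276, 0.961, 0.001], [0.961, -0.276, 0.001], [0.001, 0.001, -1.0]]
ft_force: [-1.5, -1.1, 5.8]
opening: 12.9
grasp_force: 58.8
eef_pos: [532.7, 286.1, 108.9]
eef_rot: [[0.509, 0.861, 0.001], [0.861, -0.509, 0.001], [0.001, 0.001, -1.0]]
ft_force: [-2.2, -1.4, 7.1]
opening: 12.8
grasp_force: 59.0
```

```bash
python3 -m inch '[[0.5,0,0,0,0],[0.6,0,0,0,0],[0.6,0,0,0,0],[0.6,0,0,-0.03,0],[0.6,0,0,-0.03,0]]' | egrep 'pos|force|open'
python3 -m inch '[[1,0,0,-0.04,0],[1,0,0,-0.03,0],[1,0,0,0,0],[1,0,0,0,0],[1,0,0,0,0]]' | egrep 'pos|force|open'
python3 - <<'E'
from h import *
w=capture("wrist");s=capture("scene")
o=np.zeros((600,800,3),np.uint8)
o[:300,:400]=cv2.resize(w[90:300,120:400],(400,300),interpolation=cv2.INTER_CUBIC)
o[300:,:]=cv2.resize(s[150:270,120:440],(800,300),interpolation=cv2.INTER_CUBIC)
o[:300,400:]=cv2.resize(s,(400,300))
cv2.imwrite("pics/fin.png",o)
E
```

```text
eef_pos: [531.7, 285.6, 167.5]
ft_force: [0.4, 0.1, 0.7]
opening: 51.5
grasp_force: 0.0
eef_pos: [531.6, 285.7, 236.4]
ft_force: [0.6, -0.2, 0.1]
opening: 84.9
grasp_force: 0.0
```

View pics/fin.png

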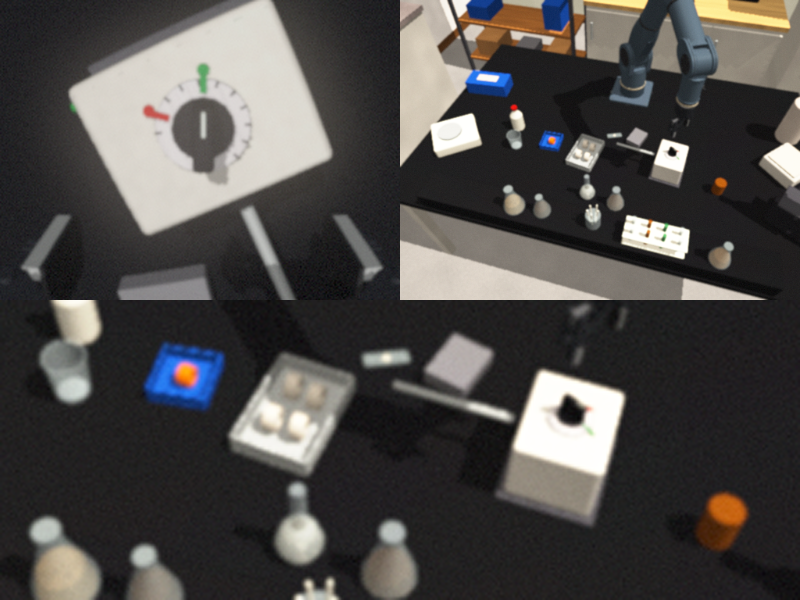

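The pointer (203,125) is on the green mark (203,75), four rings stand in the tray, the collar is in the dish (186,375), and the bar is bare.

```bash
python3 -c "
from bench import *
print(finish_job())"
```

```text
the job is handed in; nothing more can be done
None
```

The job is handed in: the dial was turned to off, the collar put in the blue dish, all four rings put in the steel tray and the dial set to green standby, with nothing else on the bench seen to have moved.

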